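Fit locating posts in a drilling fixture and tap them home

TASK

Take the worn red-collared posts out of the grey drilling fixture and hang them in the red return stand, and stand every green-collared post from the wooden rack in a fixture socket (any socket, one in each). Then take the mallet: first knock the brass lock pin fully down with it, and only then tap each green post home with the mallet, never pushing it home by hand or gripping it again, until its collar sits on the fixture. Finish by standing the mallet upright back on its round black pad; leave everything else where it is.

Things in the scene. Friction and masses are not known exactly. Their poses are not given: they have to be found in the camera images.
- fixture: grey drilling fixture, fixed, 100 mm (x) by 345 mm (y) by 62 mm high; origin on the bench. Row of 3 tapered sockets along y, 80 mm apart, each four spring jaws below a 36 mm square mouth: a post set in lightly wedges upright, collar about 10 mm above the top; 12 to 25 N drives it down until the collar rests on the top, and friction keeps it there. Lock pin at x 0, y -135 mm.
- socket1 (a point): centre of the mouth of the socket nearest the lock pin, at the fixture's top face (62 mm above the bench)
- socket2 (a point): the same for the middle socket
- socket3 (a point): the same for the socket farthest from the lock pin
- lock_pin (a joint): travel of the brass lock pin: 0 up (its top 28 mm above the fixture's top), 0.014 m fully down. A spring and friction resist with 4 to 6 N; it stays where it is left.
- lock_pin_top (a point): centre of the flat top of the lock pin's brass head, 26 mm across
- rack: wooden rack 225 mm (its x) by 74 mm by 60 mm high, fixed; origin on the bench under its middle. Three loose 36 mm square holes 72 mm apart along its x; the green posts hang in them by their collars, heads up.
- post1: new post (may be absent): a steel locating post with a green collar. Origin: centre of the collar's underside, z up. Tapered shank 46 mm down, radius 16 mm under the collar tapering to 10.5 mm at the tip; collar radius 24 mm, z 0 to 8 mm; plain round head radius 15 mm, z 8 to 56 mm, flat top. About 0.25 kg.
- post2: new post (may be absent): a steel locating post with a green collar. Origin: centre of the collar's underside, z up. Tapered shank 46 mm down, radius 16 mm under the collar tapering to 10.5 mm at the tip; collar radius 24 mm, z 0 to 8 mm; plain round head radius 15 mm, z 8 to 56 mm, flat top. About 0.25 kg.
- post3: new post (may be absent): a steel locating post with a green collar. Origin: centre of the collar's underside, z up. Tapered shank 46 mm down, radius 16 mm under the collar tapering to 10.5 mm at the tip; collar radius 24 mm, z 0 to 8 mm; plain round head radius 15 mm, z 8 to 56 mm, flat top. About 0.25 kg.
- worn_a: worn post, if present standing loosely in socket1, collar 10 mm above the fixture: a steel locating post with a red collar. Origin: centre of the collar's underside, z up. Tapered shank 46 mm down, radius 16 mm under the collar tapering to 10.5 mm at the tip; collar radius 24 mm, z 0 to 8 mm; plain round head radius 15 mm, z 8 to 56 mm, flat top. About 0.25 kg.
- worn_b: worn post, if present standing loosely in socket2, collar 10 mm above the fixture: a steel locating post with a red collar. Origin: centre of the collar's underside, z up. Tapered shank 46 mm down, radius 16 mm under the collar tapering to 10.5 mm at the tip; collar radius 24 mm, z 0 to 8 mm; plain round head radius 15 mm, z 8 to 56 mm, flat top. About 0.25 kg.
- worn_c: worn post, if present standing loosely in socket3, collar 10 mm above the fixture: a steel locating post with a red collar. Origin: centre of the collar's underside, z up. Tapered shank 46 mm down, radius 16 mm under the collar tapering to 10.5 mm at the tip; collar radius 24 mm, z 0 to 8 mm; plain round head radius 15 mm, z 8 to 56 mm, flat top. About 0.25 kg.
- return_stand: red stand, 78 mm (its x) by 146 mm (its y), 60 mm high, fixed; origin on the bench under its middle. Two loose 38 mm square holes 68 mm apart along its y.
- return_hole1 (a point): centre of the first return hole at the stand's top (60 mm above the bench, y -34 mm); a post hangs in it by its collar
- return_hole2 (a point): the same for the other return hole (y +34 mm)
- mallet_pad: round black rubber pad, radius 65 mm, 4 mm thick, fixed; origin on the bench under its middle
- mallet: mallet that stands on its head: orange soft head below, radius 27 mm, 44 mm high, and a round wooden handle of radius 12 mm straight up from it, to 130 mm. Origin at the centre of the head's flat striking face (underside). 0.4 kg.
- oil_bottle: bystander: amber bottle, 48 mm across, 130 mm tall
- wrench: bystander: steel open wrench, 160 mm long, lying flat
- brush: bystander: bench brush, 170 mm long, lying flat
- work_plate: bystander: flat aluminium work plate, 80 x 130 x 6 mm
- carton: bystander: small cardboard carton, 70 x 100 x 45 mm
- pin_jar: bystander: glass jar with a steel cap, 60 mm across, 70 mm tall
There are look-alikes about, which are no part of the job. Leave any purple look-alike of the post3 alone.

How it is judged:
On the way, in this order (a step that is already met when the one before it is completed fails the run):
1. the worn posts hang in the return stand ((horizontal distance between worn_a and return_hole1 below 0.008 m or horizontal distance between worn_a and return_hole2 below 0.008 m) and z of each of worn_a, worn_b, worn_c in the frame of return_stand below 0.066 m and angle between each of worn_a, worn_b, worn_c's own z axis and vertical below 0.12 rad and (horizontal distance between worn_b and return_hole1 below 0.008 m or horizontal distance between worn_b and return_hole2 below 0.008 m) and (horizontal distance between worn_c and return_hole1 below 0.008 m or horizontal distance between worn_c and return_hole2 below 0.008 m)), for 0.2 s.
2. the lock pin is knocked fully down with the mallet (value of joint lock_pin above 0.012 m and contact force between mallet and lock_pin above 1 N).
3. every green post is tapped home in a socket (((horizontal distance between post1 and socket1 below 0.005 m and z of post1 in the frame of fixture below 0.0655 m) or (horizontal distance between post1 and socket2 below 0.005 m and z of post1 in the frame of fixture below 0.0655 m) or (horizontal distance between post1 and socket3 below 0.005 m and z of post1 in the frame of fixture below 0.0655 m)) and angle between each of post1, post2, post3's own z axis and vertical below 0.08 rad and ((horizontal distance between post2 and socket1 below 0.005 m and z of post2 in the frame of fixture below 0.0655 m) or (horizontal distance between post2 and socket2 below 0.005 m and z of post2 in the frame of fixture below 0.0655 m) or (horizontal distance between post2 and socket3 below 0.005 m and z of post2 in the frame of fixture below 0.0655 m)) and ((horizontal distance between post3 and socket1 below 0.005 m and z of post3 in the frame of fixture below 0.0655 m) or (horizontal distance between post3 and socket2 below 0.005 m and z of post3 in the frame of fixture below 0.0655 m) or (horizontal distance between post3 and socket3 below 0.005 m and z of post3 in the frame of fixture below 0.0655 m))), for 0.2 s.
At the end, for the whole second after the job is handed in: green posts upright in sockets (within 5 mm of the axis), collars under 3.5 mm above the fixture; worn posts hanging in the return holes (within 8 mm); lock pin at least 11.5 mm down; mallet upright on its pad, within 40 mm of its centre (all of step 1 and all of step 3 and value of joint lock_pin above 0.0115 m and horizontal distance between mallet and mallet_pad below 0.04 m and angle between mallet's own z axis and vertical below 0.1 rad and height (world z) of mallet below 0.012 m); the robot touches nothing.
It fails at once if a bystander is moved more than 40 mm (distance of any of oil_bottle, wrench, brush, work_plate, carton, pin_jar from where it was at the start of the episode above 0.04 m).
It fails at once if a green post is driven home, or held once home, by the hand instead of the mallet (((((horizontal distance between post1 and socket1 below 0.005 m and z of post1 in the frame of fixture below 0.0655 m) or (horizontal distance between post1 and socket2 below 0.005 m and z of post1 in the frame of fixture below 0.0655 m) or (horizontal distance between post1 and socket3 below 0.005 m and z of post1 in the frame of fixture below 0.0655 m)) and angle between post1's own z axis and vertical below 0.08 rad) and contact force between the fingers and post1 above 4 N) or ((((horizontal distance between post2 and socket1 below 0.005 m and z of post2 in the frame of fixture below 0.0655 m) or (horizontal distance between post2 and socket2 below 0.005 m and z of post2 in the frame of fixture below 0.0655 m) or (horizontal distance between post2 and socket3 below 0.005 m and z of post2 in the frame of fixture below 0.0655 m)) and angle between post2's own z axis and vertical below 0.08 rad) and contact force between the fingers and post2 above 4 N) or ((((horizontal distance between post3 and socket1 below 0.005 m and z of post3 in the frame of fixture below 0.0655 m) or (horizontal distance between post3 and socket2 below 0.005 m and z of post3 in the frame of fixture below 0.0655 m) or (horizontal distance between post3 and socket3 below 0.005 m and z of post3 in the frame of fixture below 0.0655 m)) and angle between post3's own z axis and vertical below 0.08 rad) and contact force between the fingers and post3 above 4 N)).
Of post1, post2, post3 only 2 to 3 are there at a start; the rules pass over those that are not, and their reading is None.
Of worn_a, worn_b, worn_c only 2 to 2 are there at a start; the rules pass over those that are not, and their reading is None.
At some moment in a run one of mallet may be knocked a few centimetres aside while the robot is not near it.
It also fails if it takes over 208 s, if anything falls off the work surface, if the arm or the gripper's body presses on something with over 40 N, if the wrist force passes 120 N, or if a joint passes its speed limit or range.

ROBOT

A 6-joint arm with a two-finger parallel gripper is mounted at the origin on the work surface. World frame = base frame: x ahead of the robot, y to its left, z up, the work surface at z = 0. Lengths are in m, angles in rad, forces in N, time in s.
With the tool pointing down it reaches from about 0.225 to 0.875 m from the base axis. Payload 3.4 kg.
Tool frame: the origin (TCP) lies midway between the tips of the shut fingers; the grasp point (between the pads) lies 19 mm behind it (manip.pinch_z is the z of the grasp point in the tool frame, in m); z points along the fingers, x is the direction in which the jaws open and shut, and the axes are right-handed (so a half turn about z gives the same grasp; the last joint's range is limited). The gripper opens to 85 mm and grips with 20 to 120 N. Pads are 22 mm wide; open, the fingers measure 114 mm over their backs; the gripper's body (76 mm by 85 mm) begins 54 mm behind the grasp point. The pads swing forward as they close: fully open they stand 13 mm farther back than shut.
Start: joints at [-1.274, 0.276, 1.505, -0, 1.361, -0.121], TCP at [0.233, -0.526, 0.231] pointing down, gripper open.
Joint ranges: [-2.89, 2.89], [-0.75, 2.08], [0.22, 2.7], [-1.18, 4.32], [0.11, 2.71], [-2.7, 2.7]. Speed limits (rad/s): [2.57, 2.57, 3.14, 3.14, 3.14, 3.14].

INTERFACE

Orientations are given as a unit quaternion [w, x, y, z].
In Python, from rig import manip gives the robot as it stands. The module is installed in compiled form; this text tells all that it offers.
- The arm moves only by the tool drive_tool, never from a script. Its argument "steps" is a list of rows, each a list of 5 numbers: the shift along the tool's x, y, z in mm, then the turn about the tool's z in rad, then the gripper command: -1 is shut, 1 is fully open, values between are in proportion. A call has 1 to 5 rows; each row is the pose to reach, as a shift and turn from the pose measured when the call began, along the tool's axes at that moment; what a row does not reach only later rows make up. A row lasts 1/10 s, in which the tool goes at most 50 mm and 8.59 degrees, less where a joint would pass 70% of its speed; a pose out of reach is approached as far as the arm can. A call with a gripper value outside its range is refused whole. The fingers move at their own pace and stop on an object; "squeeze" is the grip in N (left out, the last holds). Time passes only in rows, so rows that repeat a pose let the fingers close. It gives the time, the measured TCP pose, the force and the opening at its end, in the units of the state.
- manip.get_state(): the state, without advancing time (a new reading comes with each control period).
- manip.get_image(name): name is "scene" or "top"; returns the picture (384x512x3 uint8, blue, green, red); there is no depth.
- manip.get_calibration(name): a dict with "camera_matrix" (3x3 intrinsics, pixels), "distortion" ([k1, k2, p1, p2, k3] as OpenCV has them; the pictures are not rectified), "rvec" (rotation vector, rad) and "tvec" (3), from world to camera coordinates, as OpenCV has them. Camera axes: x right, y down, z forward; pixel columns grow to the right and rows downward; lengths in m; the calibration is good to about 2 mm. A picture is of the moment at which its call begins. get_calibration takes no time and is no camera call.
- manip.sign_off(): hands the job in, once; it reports no verdict.
Trained networks look in the newest picture that a camera, given by its name, has taken for a name from the list of things; names that differ only in an ending like _2 or _b are one class to them, and where a whole thing is asked for, a point or a joint stands for the part that bears it (a point fixed in the world has none). Each returns a list of dicts, best first, with "conf" (0 to 1); they miss things now and then, are a little off and sometimes report something else, mostly with a low value. They report only what shows in the picture. A call takes as long as a camera call. They do not tell look-alikes from the thing itself.
- manip.masks_of(camera, name): "pixels" (384x512 bool, what is visible of it) and "location" ([column, row] in pixels, amid what is visible of it).
The state is a dict: "clock": time; "qpos": joint angles; "qd": joint speeds; "effort": joint torques, N m; "position": TCP position; "ee_rot": TCP orientation; "contact_force": force on the tool from outside, world axes, zero at the start; "moment": the same for the moment, N m; "width": finger opening in m.
Only numpy, scipy, OpenCV 4.12 (cv2) and the standard library are available. Lean on these libraries where they do the work, as an engineer would, in place of code of your own. Each camera call takes 0.05 s, during which the arm holds its last target.

## Working session

There is one attempt and no reset: what is moved stays moved. The work goes in short steps, Python scripts to look and compute and a tool call to move; the robot and the scene stay as the last step left them, time stands still between calls to the robot, and variables do not carry over. Pictures are saved under pics/ and viewed, and the job is handed in when it is done.

Besides the shell and the picture viewer there is one more tool, called after "Call:" by a JSON object that holds its "name" and its "arguments", one argument or row to a line. drive_tool: Moves the arm, as the interface text tells. Its arguments: {"type":"object","properties":{"steps":{"type":"array","items":{"type":"array","items":{"type":"number"}}},"squeeze":{"type":"number"}},"required":["steps"]}

```bash
ls; mkdir -p pics
python3 - <<'E'
from rig import manip
import cv2
s=manip.get_state();print(s)
print(manip.pinch_z)
for n in ("scene","top"):
    cv2.imwrite(f"pics/{n}0.png",manip.get_image(n)); print(n,manip.get_calibration(n))
E
```

```text
pics
{'clock': 0.0, 'qpos': array([-1.27398410e+00,  2.76598780e-01,  1.50616454e+00, -5.63906495e-06,
        1.36067132e+00, -1.21001244e-01]), 'qd': array([-0.00111385, -0.00286209, -0.00234625, -0.00121889, -0.00026564,
       -0.00148798]), 'effort': array([-5.59650562e-04, -4.16779482e+01, -2.45801872e+01, -2.06338650e-04,
        1.10273532e-02, -5.41180754e-06]), 'position': array([ 0.2331489 , -0.52502624,  0.23042503]), 'ee_rot': array([-5.89438673e-04,  8.38380246e-01, -5.45085053e-01, -7.07670354e-04]), 'contact_force': array([ 1.40122167, -0.79620124, -0.44908746]), 'moment': array([-0.02714029, -0.03302422,  0.0413289 ]), 'width': 0.08552268315029342}
-0.0187
scene {'camera_matrix': array([[400.45804876,   0.        , 249.70427125],
       [  0.        , 400.45804876, 198.33749766],
       [  0.        ,   0.        ,   1.        ]]), 'distortion': array([0.00696151, 0.        , 0.        , 0.        , 0.        ]), 'rvec': array([ 2.24872915,  1.18564653, -0.39759416]), 'tvec': array([-0.34679061, -0.3088046 ,  1.5193013 ])}
top {'camera_matrix': array([[363.25230425,   0.        , 264.06447293],
       [  0.        , 363.25230425, 191.51438936],
       [  0.        ,   0.        ,   1.        ]]), 'distortion': array([-0.05589966,  0.        ,  0.        ,  0.        ,  0.        ]), 'rvec': array([ 2.13677348, -2.11115319,  0.18895766]), 'tvec': array([0.01941081, 0.57790046, 1.20675357])}
```

View pics/scene0.png

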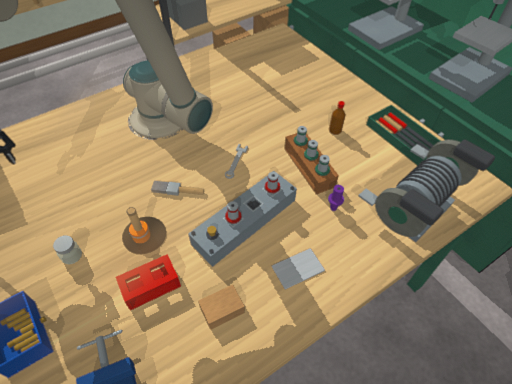

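View pics/top0.png

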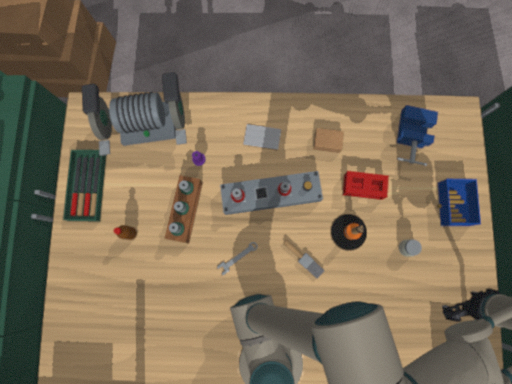

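```bash
cat > h.py <<'E'
import numpy as np, cv2
from rig import manip
C={n:manip.get_calibration(n) for n in("scene","top")}
def ray(cam,px,z):
    c=C[cam];R,_=cv2.Rodrigues(c['rvec']);u=cv2.undistortPoints(np.array([[px]],float),c['camera_matrix'],c['distortion'])[0,0]
    d=R.T@np.array([u[0],u[1],1.]);o=-R.T@c['tvec'];return o+d*(z-o[2])/d[2]
def proj(cam,P):
    c=C[cam];return cv2.projectPoints(np.array(P,float).reshape(-1,3),c['rvec'],c['tvec'],c['camera_matrix'],c['distortion'])[0][:,0]
def up(cam,img,name,box,k):
    x0,y0,x1,y1=box;cv2.imwrite(name,cv2.resize(img[y0:y1,x0:x1],None,fx=k,fy=k,interpolation=cv2.INTER_CUBIC))
E
python3 - <<'E'
from h import *
for cam in("top","scene"):
    im=manip.get_image(cam)
    if cam=="top": up(cam,im,"pics/t1.png",(150,110,410,290),3)
    else: up(cam,im,"pics/s1.png",(100,90,360,330),2.5)
    for n in["fixture","rack","return_stand","mallet_pad","mallet","post1","worn_a","lock_pin_top","oil_bottle"]:
        for d in manip.masks_of(cam,n):
            m=d["pixels"]; 
            if m.sum()==0: continue
            r=cv2.minAreaRect(np.argwhere(m)[:,::-1].astype(np.float32))
            print(cam,n,round(d['conf'],2),np.round(d['location'],1),m.sum(),np.round(r[0],1),np.round(r[1],1),round(r[2],1))
E
```

```text
top fixture 0.97 [271.  194.7] 2656 [271.2 192.7] [31.  99.6] 81.9
top rack 0.72 [181.2 208.3] 174 [181.  208.5] [13. 14.] 90.0
top rack 0.68 [185.5 212.6] 1261 [184.1 209.4] [26.8 66.7] 14.3
top rack 0.3 [307.1 185.7] 37 [308. 185.] [5.7 5.7] 45.0
top return_stand 0.94 [366.7 186.7] 1178 [365.6 185.1] [46.7 26.2] 5.2
top mallet_pad 0.75 [344.5 231. ] 775 [347.5 232. ] [36. 35.] 90.0
top mallet 0.47 [356.6 231. ] 250 [353.5 231.5] [15. 19.] 90.0
top post1 0.68 [185.3 183.5] 144 [186. 187.] [14.1 11.3] 45.0
top post1 0.64 [309.2 184.5] 32 [308.5 185. ] [6. 5.] 90.0
top post1 0.5 [178.1 229.4] 177 [176.3 227.8] [15.6 13.4] 45.0
top post1 0.49 [180.7 207. ] 177 [181. 208.] [14. 14.] 90.0
top post1 0.45 [195.  154.4] 167 [198.5 158. ] [14. 13.] 90.0
top post1 0.31 [261.1 135.3] 719 [262.  136.4] [35.2 21.1] 8.4
top worn_a 0.43 [239.7 194.3] 166 [237.5 195. ] [14. 13.] 90.0
top worn_a 0.42 [288.1 185.5] 145 [284.8 188.8] [12.  12.7] 45.0
top worn_a 0.34 [307.7 261.3] 426 [302.3 257.8] [48.1 12. ] 45.0
top lock_pin_top 0.61 [308.5 184.6] 41 [308. 185.] [6. 6.] 90.0
top oil_bottle 0.58 [124
[... 407 characters left out ...]
 0.87 [149.1 240.7] 963 [143.8 235.5] [35.4 44.7] 58.4
scene mallet 0.87 [133.1 228.3] 499 [136.8 224.4] [37.3 19. ] 71.6
scene post1 0.82 [335.1 196.4] 301 [335.5 197.5] [25. 15.] 90.0
scene post1 0.79 [313.6 149.2] 224 [310.5 150. ] [20. 13.] 90.0
scene post1 0.47 [302.7 134.9] 188 [300.  135.5] [19. 12.] 90.0
scene post1 0.47 [324.8 167.6] 231 [322. 165.] [20. 14.] 90.0
scene post1 0.22 [211.5 231.2] 55 [211.5 231. ] [8. 7.] 90.0
scene worn_a 0.78 [232.3 215.3] 258 [233.  212.5] [23. 14.] 90.0
scene worn_a 0.47 [270.4 179.9] 244 [272. 183.] [22. 14.] 90.0
scene worn_a 0.25 [148.8 239.3] 872 [143.5 235. ] [36. 43.] 90.0
scene oil_bottle 0.82 [337.2 119.2] 349 [337.3 117.2] [12.9 33.7] 14.0
```

```bash
ls pics
```

```text
s1.png
scene0.png
t1.png
top0.png
```

View pics/t1.png

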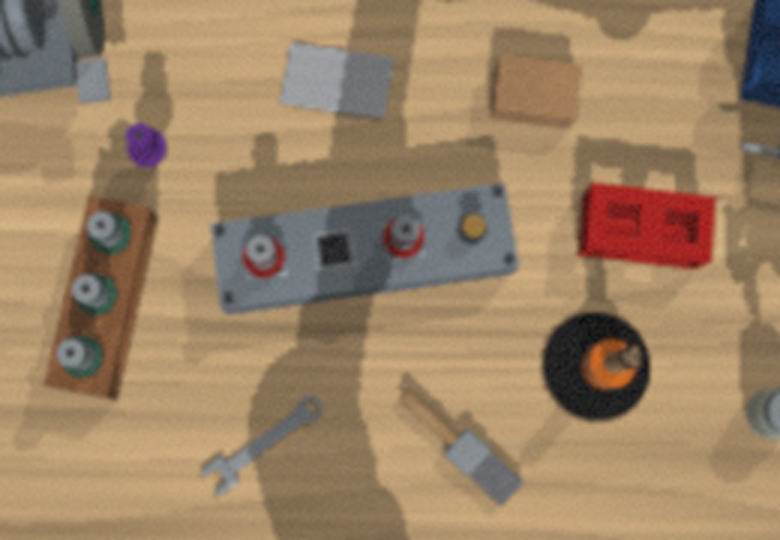

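View pics/s1.png

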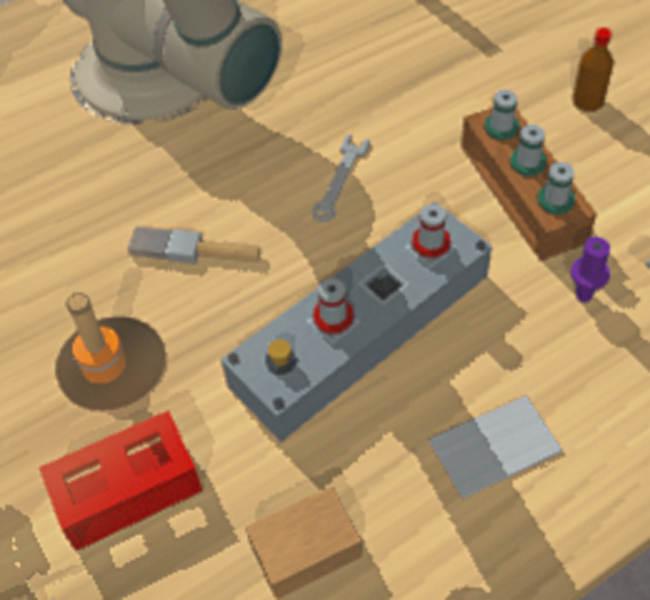

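```bash
cat > m.py <<'E'
from h import *
def t1(u,v):return (150+(u+.5)/3-.5,110+(v+.5)/3-.5)
def s1(u,v):return (100+(u+.5)/2.5-.5,90+(v+.5)/2.5-.5)
P={'pin':(t1(473,226),s1(281,348),.090),'wornfar':(t1(263,247),s1(433,212),.128),'wornnear':(t1(406,230),s1(331,287),.128),
'sock2':(t1(334,249),s1(384,286),.062),'ret1':(t1(624,219),s1(150,453),.06),'ret2':(t1(684,226),s1(83,481),.06),
'g1':(t1(101,225),s1(562,172),.116),'g2':(t1(92,289),s1(532,133),.116),'g3':(t1(74,353),s1(505,98),.116),
'pad':(t1(597,366),s1(111,362),.004),'malTop':(t1(630,354),s1(77,299),.130),
'scr1':(t1(219,230),s1(481,246),.062),'scr2':(t1(497,190),s1(279,404),.062),'scr3':(t1(509,259),s1(234,358),.062),'scr4':(t1(228,298),s1(430,210),.062)}
for k,(a,b,z) in P.items():
    print(k,np.round(ray('top',a,z)[:2]*1000,1),np.round(ray('scene',b,z)[:2]*1000,1))
E
python3 m.py
```

```text
pin [ 594.8 -119.6] [ 599.7 -116.4]
wornfar [561.2 113. ] [560.8 119.3]
wornnear [581.8 -42.2] [584.8 -39.1]
sock2 [571.8  36.8] [577.5  38.1]
ret1 [ 611.4 -298.3] [ 616.5 -291.8]
ret2 [ 603.9 -368. ] [ 606. -364.]
g1 [585.9 293.8] [590.7 295.1]
g2 [514.5 300. ] [518.  307.8]
g3 [444.3 315.9] [448.5 319.8]
pad [ 445.5 -274.8] [ 450.7 -271.5]
malTop [ 449.2 -281.8] [ 441.9 -279. ]
scr1 [592.4 169.6] [594.8 171.3]
scr2 [ 643.5 -151.1] [ 644.3 -148.3]
scr3 [ 562.5 -163.8] [ 564.5 -159.7]
scr4 [513.7 156.7] [512.4 153.9]
```

```bash
cat > fit.py <<'E'
from m import *
from scipy.optimize import least_squares
corn={'c1':(t1(214,222),s1(490,250),(50,172)),'c2':(t1(501,184),s1(281,440-25),(50,-172)),'c4':(t1(225,306),None,(-50,172)),'c3':(t1(517,265),None,(-50,-172))}
def res(p,full=False):
    x,y,a,s,dx,dy=p;out=[];c,sn=np.cos(a),np.sin(a)
    def W(l,z):return np.array([[x+c*l[0]-sn*l[1],y+sn*l[0]+c*l[1],z]])/1
    items=[('pin',(0,-.135)),('wornnear',(0,s-.08)),('sock2',(0,s)),('wornfar',(0,s+.08))]
    for k,l in items:
        a1,b1,z=P[k]
        for cam,q in(('top',a1),('scene',b1)):
            w=W(l,z); w[0,:2]+= (dx,dy) if cam=='scene' else 0
            d=proj(cam,w)[0]-q; out.append((k,cam,d))
    for k,(a1,b1,l) in corn.items():
        d=proj('top',W((l[0]/1000,l[1]/1000),.062))[0]-a1; out.append((k,'top',d))
    if full:
        for o in out: print(o[0],o[1],np.round(o[2],2))
    return np.concatenate([o[2] for o in out])
r=least_squares(res,[.578,.003,.155,.025,0,0]);print(np.round(r.x,4));res(r.x,True)
E
python3 fit.py | tail -20
```

```text
g3 [444.3 315.9] [448.5 319.8]
pad [ 445.5 -274.8] [ 450.7 -271.5]
malTop [ 449.2 -281.8] [ 441.9 -279. ]
scr1 [592.4 169.6] [594.8 171.3]
scr2 [ 643.5 -151.1] [ 644.3 -148.3]
scr3 [ 562.5 -163.8] [ 564.5 -159.7]
scr4 [513.7 156.7] [512.4 153.9]
[0.5769 0.0054 0.1513 0.0289 0.0018 0.0073]
pin top [ 2.5  -0.67]
pin scene [-1.5   0.61]
wornnear top [ 0.9  -0.84]
wornnear scene [0.71 0.19]
sock2 top [ 0.84 -0.21]
sock2 scene [ 0.27 -1.18]
wornfar top [-0.01  0.2 ]
wornfar scene [0.58 0.17]
c1 top [-2.12  0.36]
c2 top [ 0.36 -0.44]
c4 top [-2.38  0.82]
c3 top [-0.18  0.63]
```

```bash
python3 - <<'E' | tail -12
from m import *
q=[ray('top',t1(*p),.062)[:2] for p in((214,222),(501,184),(517,265),(225,306))]
for i in range(4): print(np.round(q[i]*1000,1),np.linalg.norm(q[i]-q[(i+1)%4]))
for c in C: print(c,-cv2.Rodrigues(C[c]['rvec'])[0].T@C[c]['tvec'])
# overlay
im=manip.get_image('top')
E
```

```text
pad [ 445.5 -274.8] [ 450.7 -271.5]
malTop [ 449.2 -281.8] [ 441.9 -279. ]
scr1 [592.4 169.6] [594.8 171.3]
scr2 [ 643.5 -151.1] [ 644.3 -148.3]
scr3 [ 562.5 -163.8] [ 564.5 -159.7]
scr4 [513.7 156.7] [512.4 153.9]
[601.8 175.6] 0.33508654895955403
[ 650.7 -155.9] 0.09656015682275487
[ 555.6 -172.9] 0.3365974757028055
[504.5 159.8] 0.09859510011221374
scene [ 1.1543081  -0.36875455  1.02737206]
top [0.34966779 0.01926165 1.29149577]
```

```bash
cat > sil.py <<'E'
from h import *
from scipy.optimize import minimize
K=4
def ren(cam,hulls):
    m=np.zeros((384*K,512*K),np.uint8)
    for P in hulls:
        q=proj(cam,P); q=(q+.5)*K-.5
        cv2.fillConvexPoly(m,cv2.convexHull(np.round(q*16).astype(np.int32)),1,shift=4)
    return cv2.resize(m.astype(np.float32),(512,384),interpolation=cv2.INTER_AREA)
def ring(x,y,r,z,n=40):
    a=np.linspace(0,2*np.pi,n,endpoint=False);return np.c_[x+r*np.cos(a),y+r*np.sin(a),0*a+z]
def cyl(x,y,r,z0,z1):return np.r_[ring(x,y,r,z0),ring(x,y,r,z1)]
def post(x,y,zc):return [cyl(x,y,.024,zc,zc+.008),cyl(x,y,.015,zc+.008,zc+.056)]
def box(x,y,a,lx,ly,h):
    c,s=np.cos(a),np.sin(a);o=[]
    for sx in(-1,1):
        for sy in(-1,1):
            for z in(0,h):
                u,v=sx*lx/2,sy*ly/2;o.append((x+c*u-s*v,y+s*u+c*v,z))
    return [np.array(o)]
def fit(model,p0,masks,occ=None,step=.008):
    def f(p):
        L=0
        for cam,m in masks:
            r=ren(cam,model(p)); mm=m.astype(np.float32)
            if occ is not None and cam in occ: r=r*(~occ[cam])
            L+=1-np.minimum(r,mm).sum()/np.maximum(r,mm).sum()
        return L/len(masks)
    S=np.vstack([p0]+[np.array(p0)+np.eye(len(p0))[i]*step for i in range(len(p0))])
    r=minimize(f,p0,method='Nelder-Mead',options=dict(initial_simplex=S,xatol=1e-4,fatol=1e-4));return r.x,r.fun
def near(cam,name,px):
    b=None
    for d in manip.masks_of(cam,name):
        e=np.hypot(*(np.array(d['location'])-px))
        if b is None or e<b[0]: b=(e,d)
    return b[1]['pixels'] if b and b[0]<15 else None
E
python3 - <<'E'
from sil import *
im={c:manip.get_image(c) for c in C}
objs={'worn_n':('worn_a',lambda p:post(p[0],p[1],.072),[.583,-.04]),'worn_f':('worn_a',lambda p:post(p[0],p[1],.072),[.561,.116]),
'g1':('post1',lambda p:post(p[0],p[1],.060),[.588,.294]),'g2':('post1',lambda p:post(p[0],p[1],.060),[.516,.303]),'g3':('post1',lambda p:post(p[0],p[1],.060),[.446,.318]),
'pad':('mallet_pad',lambda p:[cyl(p[0],p[1],.065,0,.004),cyl(p[0],p[1],.027,.004,.048)],[.448,-.273]),
'mallet':('mallet',lambda p:[cyl(p[0],p[1],.027,.004,.048),cyl(p[0],p[1],.012,.048,.134)],[.446,-.280]),
'stand':('return_stand',lambda p:box(p[0],p[1],p[2],.078,.146,.06),[.610,-.330,-.1]),
'fix':('fixture',lambda p:box(p[0],p[1],p[2],.1,.345,.062),[.577,.005,.155]),
'rack':('rack',lambda p:box(p[0],p[1],p[2],.225,.074,.06),[.517,.303,-.18])}
for k,(n,mod,p0) in objs.items():
    z=.03
    ms=[]
    for c in C:
        pr=ren(c,mod(p0)); best=None
        for d in manip.masks_of(c,n):
            m=d['pixels'].astype(np.float32); iou=np.minimum(pr,m).sum()/np.maximum(pr,m).sum()
            if best is None or iou>best[0]: best=(iou,d['pixels'])
        if best and best[0]>.3: ms.append((c,best[1]))
    for sub in ([ms] if len(ms)<2 else [ms,ms[:1],ms[1:]]):
        if sub:
            x,f=fit(mod,p0,sub); print(k,[c for c,_ in sub],np.round(x[:2]*1000,1),np.round(x[2:],3),round(f,3))
E
```

```text
worn_n ['scene', 'top'] [585.5 -41.5] [] 0.111
worn_n ['scene'] [586.  -40.3] [] 0.073
worn_n ['top'] [583.7 -43.4] [] 0.064
worn_f ['scene', 'top'] [561.3 116.6] [] 0.117
worn_f ['scene'] [562.1 117.7] [] 0.081
worn_f ['top'] [559.6 115.1] [] 0.108
g1 ['scene', 'top'] [587.3 295.3] [] 0.1
g1 ['scene'] [588.9 295.8] [] 0.077
g1 ['top'] [585.9 294.9] [] 0.064
g2 ['scene', 'top'] [516.9 308.2] [] 0.113
g2 ['scene'] [518.7 308.2] [] 0.075
g2 ['top'] [514.8 307. ] [] 0.082
g3 ['scene', 'top'] [445.6 322. ] [] 0.127
g3 ['scene'] [446.9 321.6] [] 0.07
g3 ['top'] [444.4 320.9] [] 0.169
pad ['scene', 'top'] [ 447.  -272.9] [] 0.295
pad ['scene'] [ 448.1 -272. ] [] 0.315
pad ['top'] [ 445.2 -273.3] [] 0.256
mallet ['scene', 'top'] [ 446.9 -281.3] [] 0.103
mallet ['scene'] [ 448.3 -281.1] [] 0.066
mallet ['top'] [ 446.8 -282.5] [] 0.133
stand ['scene', 'top'] [ 610.2 -329.6] [-0.113] 0.054
stand ['scene'] [ 611.  -328.3] [-0.104] 0.046
stand ['top'] [ 609.6 -330.6] [-0.107] 0.052
fix ['scene', 'top'] [577.7   4.3] [0.157] 0.147
fix ['scene'] [579.5   4.8] [0.156] 0.148
fix ['top'] [577.    2.4] [0.158] 0.132
rack ['scene', 'top'] [516.8 307. ] [-0.177] 0.34
rack ['scene'] [517.8 308.5] [-0.175] 0.339
rack ['top'] [515.9 307.1] [-0.179] 0.335
```

Run:
```python
from sil import *
im={c:manip.get_image(c) for c in C}
for c,px in(('top',(308,185)),('scene',(212,230))):
    h=cv2.cvtColor(im[c],cv2.COLOR_BGR2HSV); m=((h[...,0]>14)&(h[...,0]<30)&(h[...,1]>120)).astype(np.uint8)
    a=np.zeros_like(m);a[px[1]-9:px[1]+10,px[0]-9:px[0]+10]=1;m&=a
    print(c,m.sum(),np.argwhere(m)[:,::-1].mean(0), np.argwhere(m).min(0),np.argwhere(m).max(0))
    x0,y0=px[0]-16,px[1]-16
    cv2.imwrite(f'pics/pin_{c}.png',cv2.resize(im[c][y0:y0+32,x0:x0+32],None,fx=12,fy=12,interpolation=cv2.INTER_NEAREST))
    # predicted
    for y in(-.135,-.123):
        a=.155;w=(.5777-np.sin(a)*y,.0043+np.cos(a)*y,.090);print(np.round(w,4),proj(c,w))
    d=[d for d in manip.masks_of(c,'lock_pin_top')]
    print([ (np.round(e['location'],1),e['pixels'].sum(),np.argwhere(e['pixels']).mean(0)[::-1]) for e in d])
```

```text
top 37 [307.54054054 184.91891892] [182 305] [188 310]
[ 0.5985 -0.1291  0.09  ] [[310.12439963 183.96111275]]
[ 0.5967 -0.1172  0.09  ] [[306.62288603 184.45744824]]
[(array([307.6, 183.1]), np.int64(37), array([308., 185.]))]
scene 66 [211.48484848 230.31818182] [226 208] [235 215]
[ 0.5985 -0.1291  0.09  ] [[207.93559285 230.80568906]]
[ 0.5967 -0.1172  0.09  ] [[211.27186009 228.29148299]]
[]
```

```bash
cat > go.py <<'E'
import sys,numpy as np
from scipy.spatial.transform import Rotation as Ro
from rig import manip
s=manip.get_state();w,x,y,z=s['ee_rot'];R=Ro.from_quat([x,y,z,w]).as_matrix()
yaw=np.arctan2(R[1,0],R[0,0])
print('t',round(s['clock'],2),'pos',np.round(s['position']*1000,1),'yaw',round(yaw,3),'w',round(s['width']*1000,1),'F',np.round(s['contact_force'],1),'tilt',np.round(R[:2,2],4))
if len(sys.argv)>3:
    t=np.array([float(a) for a in sys.argv[1:4]])
    print('shift',np.round(R.T@(t-s['position']*1000),1), 'turn',round(yaw-float(sys.argv[4]),3) if len(sys.argv)>4 else '')
E
python3 go.py 585.5 -41.5 220 0.155
```

```text
t 2.45 pos [ 233.3 -525.6  231.3] yaw -1.153 w 85.4 F [ 0.2  0.8 -0.8] tilt [ 0.     -0.0001]
shift [-299.5 -518.3   11.3] turn -1.308
```

Call:
{"name": "drive_tool", "arguments": {
  "steps": [
    [-24,-42,0,-0.14,1],
    [-48,-84,0,-0.28,1],
    [-72,-126,0,-0.42,1],
    [-96,-168,0,-0.56,1],
    [-120,-208,0,-0.7,1]
  ]
}}

```text
clock: 2.95
position: [0.3757, -0.3299, 0.2315]
ee_rot: [0.0, 0.975, -0.222, 0.0]
contact_force: [0.6, -0.5, 0.1]
width: 0.0857
```

```bash
python3 go.py 585.5 -41.5 220 0.155
```

```text
t 2.95 pos [ 375.7 -329.9  231.5] yaw -0.448 w 85.7 F [ 0.6 -0.5  0.1] tilt [ 0.0007 -0.0004]
shift [  64.3 -350.8   11.5] turn -0.603
```

Call:
{"name": "drive_tool", "arguments": {
  "steps": [
    [9,-49,2,-0.14,1],
    [18,-98,4,-0.28,1],
    [27,-147,6,-0.42,1],
    [36,-196,8,-0.56,1],
    [45,-245,10,-0.6,1]
  ]
}}

```text
clock: 3.45
position: [0.5226, -0.1276, 0.2218]
ee_rot: [0.001, 0.997, 0.078, 0.001]
contact_force: [0.7, -0.3, 0.1]
width: 0.0854
```

```bash
python3 go.py 585.5 -41.5 170 0.155
```

```text
t 3.45 pos [ 522.6 -127.6  221.8] yaw 0.156 w 85.4 F [ 0.7 -0.3  0.1] tilt [ 0.0014 -0.0009]
shift [ 75.4 -75.4  51.8] turn 0.001
```

Call:
{"name": "drive_tool", "arguments": {
  "steps": [
    [30,-30,10,0,1],
    [55,-55,25,0,1],
    [75,-75,50,0,1],
    [75,-75,50,0,1]
  ]
}}

```text
clock: 3.85
position: [0.5849, -0.0385, 0.1683]
ee_rot: [-0.001, 0.997, 0.08, -0.002]
contact_force: [-0.5, -0.9, 0.6]
width: 0.0854
```

```bash
python3 go.py 585.5 -41.5 89 0.155
python3 - <<'E'
from h import *
s=manip.get_image('scene');t=manip.get_image('top')
a=cv2.resize(s[150:290,140:340],None,fx=2.5,fy=2.5,interpolation=2);b=cv2.resize(t[130:250,210:350],None,fx=2.5,fy=2.5,interpolation=2)
cv2.imwrite('pics/a1.png',a);cv2.imwrite('pics/b1.png',b)
E
```

```text
t 3.85 pos [584.9 -38.5 168.3] yaw 0.16 w 85.4 F [-0.5 -0.9  0.6] tilt [-0.0037  0.0016]
shift [ 0.4  3.2 79.3] turn 0.005
```

View pics/a1.png

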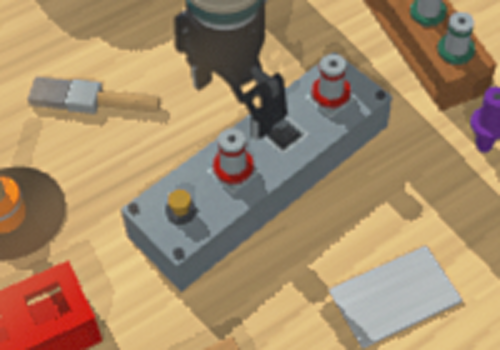

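Run:
```python
from h import *
q=proj('scene',[[.585,-.0385,.168],[.6255,-.032,.18],[.5444,-.045,.18]]);print(q,(q-[140,150])*2.5)
q=proj('top',[[.585,-.0385,.168],[.6255,-.032,.18],[.5444,-.045,.18]]);print((q-[210,130])*2.5)
```

```text
[[231.81123306 195.71792653]
 [242.0707589  201.93071695]
 [221.5475324  184.33198128]] [[229.52808265 114.29481632]
 [255.17689726 129.82679239]
 [203.86883099  85.8299532 ]]
[[186.26216424 132.12928287]
 [181.6550789   98.62331728]
 [191.92399291 162.20970453]]
```

View pics/b1.png

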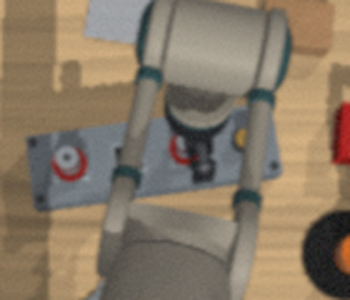

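Call:
{"name": "drive_tool", "arguments": {
  "steps": [
    [0,3,20,-0.005,1],
    [0,3,40,-0.005,1],
    [0,3,60,-0.005,1],
    [0,3,79,-0.005,1],
    [0,3,79,-0.005,1]
  ],
  "squeeze": 40
}}

```text
clock: 4.45
position: [0.5833, -0.0458, 0.0909]
ee_rot: [0.0, 0.997, 0.08, -0.002]
contact_force: [-0.4, -0.1, 0.2]
width: 0.0852
```

Call:
{"name": "drive_tool", "arguments": {
  "steps": [
    [0,0,0,0,-1],
    [0,0,0,0,-1],
    [0,0,0,0,-1],
    [0,0,0,0,-1],
    [0,0,0,0,-1]
  ]
}}

```text
clock: 4.95
position: [0.5843, -0.0459, 0.0919]
ee_rot: [0.001, 0.997, 0.08, -0.001]
contact_force: [1.4, 0.1, 2.0]
width: 0.0291
```

```bash
python3 go.py 585.5 -41.5 89 0.155
```

```text
t 4.95 pos [584.3 -45.9  91.9] yaw 0.161 w 29.1 F [1.4 0.1 2. ] tilt [-0.0019 -0.0014]
shift [ 1.9 -4.2  2.9] turn 0.006
```

Call:
{"name": "drive_tool", "arguments": {
  "steps": [
    [0,0,-15,0,-1],
    [0,0,-35,0,-1],
    [0,0,-65,0,-1],
    [0,0,-105,0,-1],
    [0,0,-130,0,-1]
  ]
}}

```text
clock: 5.45
position: [0.5849, -0.0457, 0.2241]
ee_rot: [0.001, 0.997, 0.08, -0.0]
contact_force: [1.8, -0.0, -3.0]
width: 0.029
```

```bash
cat > go2.py <<'E'
# go2 X Y Z YAW OY: put held point (tool offset OY mm in tool y) at X,Y
import sys,numpy as np
a=[float(v) for v in sys.argv[1:]]
ty=np.array([np.sin(a[3]),-np.cos(a[3])])*a[4]
sys.argv=['go',str(a[0]-ty[0]),str(a[1]-ty[1]),str(a[2]),str(a[3])]
exec(open('go.py').read())
E
python3 go2.py 613.9 -295.8 220 -0.108 -4
```

```text
t 5.45 pos [584.9 -45.7 224.1] yaw 0.161 w 29.0 F [ 1.8 -0.  -3. ] tilt [-0.     -0.0019]
shift [-12.6 255.4   4.6] turn 0.269
```

Force −3 N: the post is carried.

Call:
{"name": "drive_tool", "arguments": {
  "steps": [
    [-2,48,0,0.06,-1],
    [-5,96,0,0.12,-1],
    [-7,144,0,0.18,-1],
    [-10,192,0,0.24,-1],
    [-12,238,0,0.269,-1]
  ]
}}

```text
clock: 5.95
position: [0.6107, -0.2841, 0.2239]
ee_rot: [0.001, 0.998, -0.055, -0.001]
contact_force: [1.5, 0.5, -2.3]
width: 0.029
```

Call:
{"name": "drive_tool", "arguments": {
  "steps": [
    [0,0,0,0,-1],
    [0,0,0,0,-1]
  ]
}}

```text
clock: 6.15
position: [0.6099, -0.2851, 0.2223]
ee_rot: [-0.0, 0.998, -0.056, -0.002]
contact_force: [-0.1, 0.5, -2.7]
width: 0.0291
```

```bash
python3 go2.py 613.9 -295.8 150 -0.108 -4
```

```text
t 6.15 pos [ 609.9 -285.1  222.3] yaw -0.112 w 29.1 F [-0.1  0.5 -2.7] tilt [-0.0041  0.0008]
shift [ 5.5 14.2 72.3] turn -0.004
```

Call:
{"name": "drive_tool", "arguments": {
  "steps": [
    [3,8,25,0,-1],
    [5,14,50,0,-1],
    [5,14,70,0,-1],
    [5,14,70,0,-1],
    [5,14,70,0,-1]
  ]
}}

```text
clock: 6.65
position: [0.613, -0.298, 0.1524]
ee_rot: [-0.001, 0.998, -0.055, -0.002]
contact_force: [0.4, -0.1, -2.7]
width: 0.0291
```

```bash
python3 go2.py 613.9 -295.8 80 -0.108 -4;python3 - <<'E'
from h import *
s=manip.get_image('scene');t=manip.get_image('top')
a=cv2.resize(s[200:320,90:250],None,fx=3,fy=3,interpolation=2);b=cv2.resize(t[130:250,300:440],None,fx=3,fy=3,interpolation=2)
cv2.imwrite('pics/a2.png',np.hstack([a,b[:360,:300]]))
E
```

```text
t 6.65 pos [ 613.  -298.   152.4] yaw -0.11 w 29.1 F [ 0.4 -0.1 -2.7] tilt [-0.0049  0.0017]
shift [ 1.1  1.8 72.4] turn -0.002
```

View pics/a2.png

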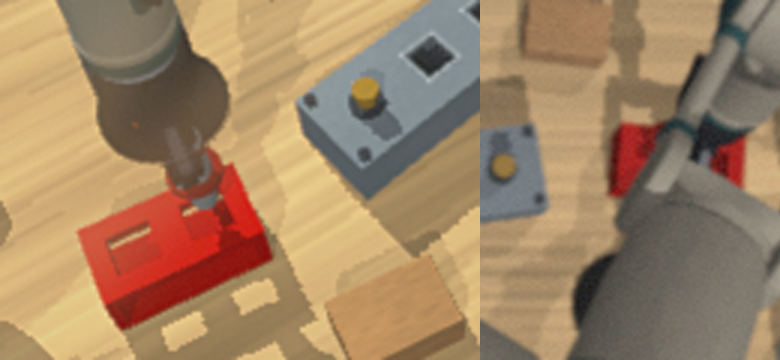

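Run:
```python
from h import *
print((proj('scene',[[.6139,-.2958,.088],[.6139,-.2958,.060],[.6065,-.3634,.06],[.6139,-.2958,.132]])-[90,200])*3)
```

```text
[[197.73732732 198.04347008]
 [203.66060384 212.78742573]
 [129.61633957 246.31820458]
 [187.89733332 173.55504874]]
```

Run:
```python
from sil import *
im=manip.get_image('scene')
h=cv2.cvtColor(im,cv2.COLOR_BGR2HSV)
x0,y0=140,240
c=cv2.resize(im[235:290,130:185],None,fx=10,fy=10,interpolation=cv2.INTER_NEAREST)
def dr(hulls,off,col):
    for P in hulls:
        q=(proj('scene',P)-[130,235]+.5)*10
        cv2.polylines(c,[cv2.convexHull(q.astype(np.int32))],True,col,1)
x,y,zc=.6139,-.2958,.132
dr([cyl(x,y,.024,zc,zc+.008),cyl(x,y,.015,zc+.008,zc+.056),np.r_[ring(x,y,.016,zc),ring(x,y,.0105,zc-.046)]],0,(255,255,0))
cv2.imwrite('pics/a3.png',c)
```

```text
(no output)
```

View pics/a3.png

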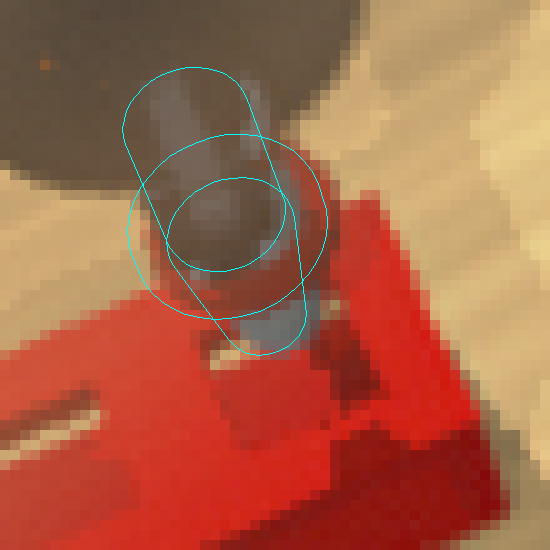

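Call:
{"name": "drive_tool", "arguments": {
  "steps": [
    [1,3,20,0,-1],
    [1,3,35,0,-1],
    [1,3,45,0,-1],
    [1,3,52,0,-1],
    [1,3,52,0,-1]
  ]
}}

```text
clock: 7.3
position: [0.6142, -0.3021, 0.1017]
ee_rot: [0.0, 0.998, -0.055, -0.001]
contact_force: [-0.0, 0.6, -2.5]
width: 0.0288
```

```bash
python3 go2.py 613.9 -295.8 80 -0.108 -4
```

```text
t 7.3 pos [ 614.2 -302.1  101.7] yaw -0.111 w 28.8 F [-0.   0.6 -2.5] tilt [-0.0024 -0.0001]
shift [-1.  -2.3 21.7] turn -0.003
```

Inside with no force. Down to just above seating and release.

Call:
{"name": "drive_tool", "arguments": {
  "steps": [
    [0,0,8,0,-1],
    [0,0,15,0,-1],
    [0,0,18,0,-1],
    [0,0,20,0,-1],
    [0,0,20,0,-1]
  ]
}}

```text
clock: 7.8
position: [0.6142, -0.3021, 0.0816]
ee_rot: [0.0, 0.998, -0.055, -0.001]
contact_force: [-0.2, -0.8, -2.4]
width: 0.029
```

```bash
python3 go2.py 613.9 -295.8 80 -0.108 -4
```

```text
t 7.8 pos [ 614.2 -302.1   81.6] yaw -0.111 w 29.0 F [-0.2 -0.8 -2.4] tilt [-0.0024 -0.0001]
shift [-1.  -2.3  1.6] turn -0.003
```

Call:
{"name": "drive_tool", "arguments": {
  "steps": [
    [0,0,1,0,0],
    [0,0,1,0,0.5],
    [0,0,1,0,1],
    [0,0,1,0,1],
    [0,0,1,0,1]
  ]
}}

```text
clock: 8.3
position: [0.6144, -0.3022, 0.0809]
ee_rot: [0.0, 0.998, -0.055, -0.001]
contact_force: [-0.0, 0.2, -0.1]
width: 0.0852
```

Call:
{"name": "drive_tool", "arguments": {
  "steps": [
    [0,0,-20,0,1],
    [0,0,-50,0,1],
    [0,0,-90,0,1],
    [0,0,-135,0,1]
  ]
}}

```text
clock: 8.7
position: [0.6139, -0.3018, 0.2161]
ee_rot: [-0.0, 0.998, -0.055, -0.002]
contact_force: [1.7, -0.6, -0.5]
width: 0.0854
```

```bash
python3 go.py 561.3 116.6 200 0.155;python3 - <<'E'
from h import *
s=manip.get_image('scene')
cv2.imwrite('pics/a4.png',cv2.resize(s[200:320,90:250],None,fx=4,fy=4,interpolation=2))
E
```

```text
t 8.7 pos [ 613.9 -301.8  216.1] yaw -0.111 w 85.4 F [ 1.7 -0.6 -0.5] tilt [-0.0043  0.0011]
shift [ -98.5 -410.    16.8] turn -0.266
```

View pics/a4.png

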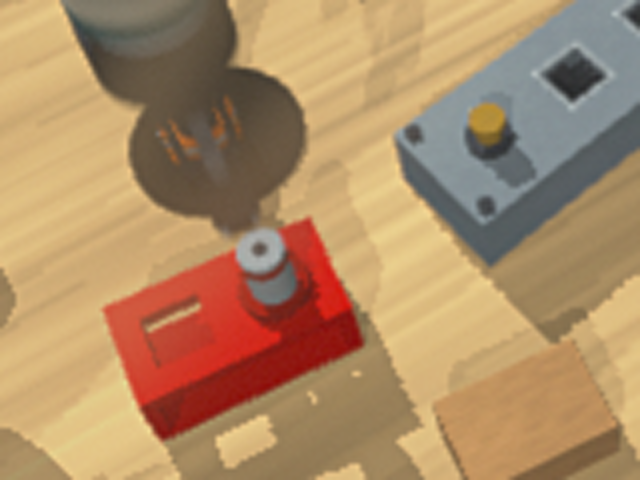

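Call:
{"name": "drive_tool", "arguments": {
  "steps": [
    [-11,-48,0,-0.07,1],
    [-22,-96,0,-0.14,1],
    [-33,-144,0,-0.2,1],
    [-44,-192,0,-0.26,1],
    [-55,-238,0,-0.266,1]
  ]
}}

```text
clock: 9.25
position: [0.5889, -0.0595, 0.2242]
ee_rot: [0.004, 0.997, 0.078, 0.005]
contact_force: [1.5, 1.9, -0.8]
width: 0.0857
```

```bash
python3 go.py 561.3 116.6 200 0.155
```

```text
t 9.25 pos [588.9 -59.5 224.2] yaw 0.156 w 85.7 F [ 1.5  1.9 -0.8] tilt [ 0.0107 -0.0075]
shift [  -0.  -178.4   22.5] turn 0.001
```

Call:
{"name": "drive_tool", "arguments": {
  "steps": [
    [0,-48,5,0,1],
    [0,-96,10,0,1],
    [0,-144,20,0,1],
    [0,-176,25,0,1],
    [0,-176,25,0,1]
  ]
}}

```text
clock: 9.75
position: [0.56, 0.1183, 0.1967]
ee_rot: [0.003, 0.997, 0.08, 0.004]
contact_force: [-0.4, -0.8, 0.1]
width: 0.0853
```

Call:
{"name": "drive_tool", "arguments": {
  "steps": [
    [0,0,0,0,1]
  ]
}}

```text
clock: 9.85
position: [0.56, 0.1186, 0.1968]
ee_rot: [0.004, 0.997, 0.081, 0.004]
contact_force: [0.2, 0.6, -0.4]
width: 0.0855
```

```bash
python3 go.py 561.3 116.6 91 0.155
```

```text
t 9.85 pos [560.  118.6 196.8] yaw 0.163 w 85.5 F [ 0.2  0.6 -0.4] tilt [ 0.0094 -0.0064]
shift [1.000e-01 1.400e+00 1.059e+02] turn 0.008
```

Call:
{"name": "drive_tool", "arguments": {
  "steps": [
    [0,1,40,0,1],
    [0,1,75,0,1],
    [0,1,95,0,1],
    [0,1,105,0,1],
    [0,1,105,0,1]
  ]
}}

```text
clock: 10.35
position: [0.5608, 0.1159, 0.0908]
ee_rot: [0.004, 0.997, 0.081, 0.003]
contact_force: [0.2, 1.1, 1.4]
width: 0.0854
```

Call:
{"name": "drive_tool", "arguments": {
  "steps": [
    [0,0,0,0,-1],
    [0,0,0,0,-1],
    [0,0,0,0,-1],
    [0,0,0,0,-1],
    [0,0,0,0,-1]
  ]
}}

```text
clock: 10.85
position: [0.5607, 0.1159, 0.0915]
ee_rot: [0.004, 0.997, 0.081, 0.003]
contact_force: [-1.8, -0.4, 4.1]
width: 0.029
```

```bash
python3 go.py 561.3 116.6 91 0.155
```

```text
t 10.85 pos [560.7 115.9  91.5] yaw 0.162 w 29.0 F [-1.8 -0.4  4.1] tilt [ 0.0074 -0.007 ]
shift [ 0.7 -0.6  0.5] turn 0.007
```

Call:
{"name": "drive_tool", "arguments": {
  "steps": [
    [0,0,-15,0,-1],
    [0,0,-35,0,-1],
    [0,0,-65,0,-1],
    [0,0,-105,0,-1],
    [0,0,-140,0,-1]
  ]
}}

```text
clock: 11.35
position: [0.5594, 0.117, 0.2326]
ee_rot: [0.004, 0.997, 0.081, 0.003]
contact_force: [1.2, -0.3, -1.4]
width: 0.029
```

```bash
python3 go2.py 606.5 -363.4 235 -0.108 -1
```

```text
t 11.35 pos [559.4 117.  232.6] yaw 0.162 w 29.0 F [ 1.2 -0.3 -1.4] tilt [ 0.0071 -0.0069]
shift [-31.2 482.6   1.3] turn 0.27
```

Call:
{"name": "drive_tool", "arguments": {
  "steps": [
    [-3,48,0,0.05,-1],
    [-6,97,0,0.1,-1],
    [-9,146,0,0.15,-1],
    [-12,195,0,0.2,-1],
    [-15,241,0,0.27,-1]
  ]
}}

```text
clock: 11.85
position: [0.5832, -0.1252, 0.234]
ee_rot: [0.003, 0.998, -0.055, 0.004]
contact_force: [1.3, 1.0, -1.9]
width: 0.029
```

```bash
python3 go2.py 606.5 -363.4 235 -0.108 -1
```

```text
t 11.85 pos [ 583.2 -125.2  234. ] yaw -0.111 w 29.0 F [ 1.3  1.  -1.9] tilt [ 0.0068 -0.0069]
shift [ 49.4 235.2   0.8] turn -0.003
```

Call:
{"name": "drive_tool", "arguments": {
  "steps": [
    [10,48,0,0,-1],
    [20,96,0,0,-1],
    [30,144,0,0,-1],
    [40,192,0,0,-1],
    [49,235,0,0,-1]
  ]
}}

```text
clock: 12.35
position: [0.6057, -0.3665, 0.2349]
ee_rot: [0.003, 0.998, -0.056, 0.003]
contact_force: [0.2, 1.0, -2.3]
width: 0.0289
```

Call:
{"name": "drive_tool", "arguments": {
  "steps": [
    [0,0,30,0,-1],
    [0,0,60,0,-1],
    [0,0,80,0,-1],
    [0,0,80,0,-1],
    [0,0,80,0,-1]
  ]
}}

```text
clock: 12.85
position: [0.6062, -0.3669, 0.1546]
ee_rot: [0.003, 0.998, -0.055, 0.003]
contact_force: [-0.2, 0.6, -2.2]
width: 0.0291
```

```bash
python3 go2.py 606.5 -363.4 80 -0.108 -1
cat > chk.py <<'E'
# chk x y zc : overlay held post model in scene
from sil import *
import sys
x,y,zc=[float(v)/1000 for v in sys.argv[1:4]];name=sys.argv[4]
ims=[]
for cam in('scene','top'):
    im=manip.get_image(cam); u=proj(cam,(x,y,zc))[0].astype(int)-27
    c=cv2.resize(im[u[1]:u[1]+55,u[0]:u[0]+55],None,fx=7,fy=7,interpolation=cv2.INTER_NEAREST)
    for P in [cyl(x,y,.024,zc,zc+.008),cyl(x,y,.015,zc+.008,zc+.056),np.r_[ring(x,y,.016,zc),ring(x,y,.0105,zc-.046)]]:
        q=(proj(cam,P)-u+.5)*7
        cv2.polylines(c,[cv2.convexHull(q.astype(np.int32))],True,(255,255,0),1)
    ims.append(c)
cv2.imwrite(name,np.hstack(ims))
E
python3 chk.py 606.5 -363.4 135 pics/c1.png
```

```text
t 12.85 pos [ 606.2 -366.9  154.6] yaw -0.111 w 29.1 F [-0.2  0.6 -2.2] tilt [ 0.0054 -0.006 ]
shift [-0.5 -2.9 74.6] turn -0.003
```

View pics/c1.png

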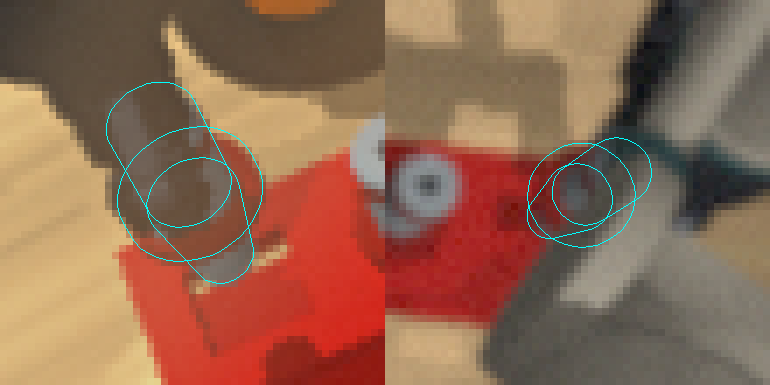

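Call:
{"name": "drive_tool", "arguments": {
  "steps": [
    [0,-1,15,0,-1],
    [0,-1,30,0,-1],
    [0,-1,40,0,-1],
    [0,-1,50,0,-1],
    [0,-1,52,0,-1]
  ]
}}

```text
clock: 13.45
position: [0.6073, -0.3666, 0.1038]
ee_rot: [0.004, 0.998, -0.055, 0.004]
contact_force: [0.5, -0.1, -2.9]
width: 0.0291
```

Call:
{"name": "drive_tool", "arguments": {
  "steps": [
    [0,0,8,0,-1],
    [0,0,15,0,-1],
    [0,0,19,0,-1],
    [0,0,21,0,-1],
    [0,0,21,0,-1]
  ]
}}

```text
clock: 13.95
position: [0.6074, -0.3667, 0.0825]
ee_rot: [0.003, 0.998, -0.055, 0.004]
contact_force: [0.0, 0.2, -2.4]
width: 0.0289
```

Call:
{"name": "drive_tool", "arguments": {
  "steps": [
    [0,0,1,0,0],
    [0,0,1,0,0.5],
    [0,0,1,0,1],
    [0,0,1,0,1],
    [0,0,1,0,1]
  ]
}}

```text
clock: 14.45
position: [0.6076, -0.3668, 0.0819]
ee_rot: [0.004, 0.998, -0.055, 0.004]
contact_force: [-0.3, -0.8, 0.8]
width: 0.0853
```

Call:
{"name": "drive_tool", "arguments": {
  "steps": [
    [0,0,-20,0,1],
    [0,0,-50,0,1],
    [0,0,-90,0,1],
    [0,0,-140,0,1]
  ]
}}

```text
clock: 14.85
position: [0.6055, -0.365, 0.2213]
ee_rot: [0.002, 0.998, -0.055, 0.002]
contact_force: [0.9, -0.7, 0.3]
width: 0.0854
```

```bash
python3 go.py 445.6 322 220 1.39;python3 - <<'E'
from h import *
s=manip.get_image('scene')
cv2.imwrite('pics/a5.png',cv2.resize(s[200:320,90:250],None,fx=4,fy=4,interpolation=2))
E
```

```text
t 14.85 pos [ 605.5 -365.   221.3] yaw -0.111 w 85.4 F [ 0.9 -0.7  0.3] tilt [ 0.0042 -0.0052]
shift [-234.9 -665.1   -2.9] turn -1.501
```

View pics/a5.png

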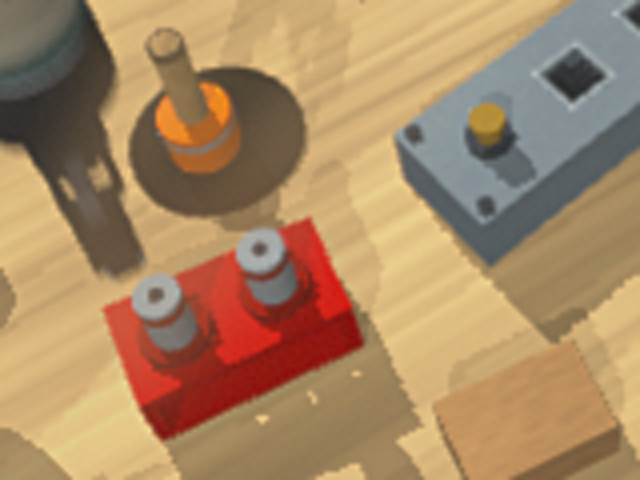

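```bash
python3 go.py 587.3 295.3 215 1.39
```

```text
t 14.9 pos [ 609.4 -367.8  233.1] yaw -0.111 w 85.4 F [ 3.1 -2.2  6. ] tilt [ 0.0196 -0.0167]
shift [ -95.5 -656.8    6.6] turn -1.501
```

Call:
{"name": "drive_tool", "arguments": {
  "steps": [
    [-7,-48,0,-0.12,1],
    [-14,-97,0,-0.24,1],
    [-21,-146,0,-0.36,1],
    [-28,-195,0,-0.5,1],
    [-35,-242,0,-0.62,1]
  ]
}}

```text
clock: 15.4
position: [0.6011, -0.1215, 0.2291]
ee_rot: [0.011, 0.967, 0.254, 0.008]
contact_force: [0.8, -0.8, -0.3]
width: 0.0852
```

```bash
python3 go.py 587.3 295.3 215 1.39
```

```text
t 15.4 pos [ 601.1 -121.5  229.1] yaw 0.514 w 85.2 F [ 0.8 -0.8 -0.3] tilt [ 0.0204 -0.0166]
shift [ 192.9 -369.9    6.9] turn -0.876
```

Call:
{"name": "drive_tool", "arguments": {
  "steps": [
    [26,-42,0,-0.14,1],
    [52,-84,0,-0.28,1],
    [78,-126,0,-0.42,1],
    [103,-168,0,-0.56,1],
    [128,-210,0,-0.7,1]
  ]
}}

```text
clock: 15.9
position: [0.6091, 0.1263, 0.2255]
ee_rot: [0.013, 0.82, 0.573, 0.004]
contact_force: [1.0, 0.7, 0.2]
width: 0.0855
```

```bash
python3 go.py 587.3 295.3 215 1.39
```

```text
t 15.9 pos [609.1 126.3 225.5] yaw 1.22 w 85.5 F [1.  0.7 0.2] tilt [ 0.0215 -0.0165]
shift [151.3 -78.8   7.2] turn -0.17
```

Call:
{"name": "drive_tool", "arguments": {
  "steps": [
    [44,-23,0,-0.1,1],
    [88,-46,0,-0.17,1],
    [130,-68,0,-0.17,1],
    [150,-78,0,-0.17,1],
    [150,-78,50,-0.17,1]
  ]
}}

```text
clock: 16.4
position: [0.5927, 0.2995, 0.1789]
ee_rot: [0.015, 0.766, 0.642, 0.012]
contact_force: [1.2, 0.9, -0.8]
width: 0.0854
```

```bash
python3 go.py 587.3 295.3 165 1.39
```

```text
t 16.4 pos [592.7 299.5 178.9] yaw 1.395 w 85.4 F [ 1.2  0.9 -0.8] tilt [ 0.0377 -0.0083]
shift [-5.  -5.1 13.8] turn 0.005
```

```bash
for i in 1 2 3 4 5; do python3 -c "
from rig import manip
manip.get_image('top')"; python3 go.py 587.3 295.3 165 1.39; done
```

```text
t 16.45 pos [585.1 294.2 165.1] yaw 1.393 w 85.7 F [-3.3 -1.5 -7. ] tilt [ 0.0143 -0.019 ]
shift [1.5 2.  0.2] turn 0.003
t 16.5 pos [583.9 292.6 166.1] yaw 1.392 w 85.4 F [-1.7 -1.6 -1.5] tilt [ 0.0097 -0.0213]
shift [3.3 2.9 1.1] turn 0.002
t 16.55 pos [585.9 292.6 169.1] yaw 1.391 w 85.2 F [ 0.5 -0.3  0.3] tilt [ 0.0141 -0.0196]
shift [3.  0.9 4. ] turn 0.001
t 16.6 pos [588.  292.8 171.7] yaw 1.39 w 85.1 F [0.8 0.2 0.5] tilt [ 0.0194 -0.0176]
shift [ 2.4 -1.2  6.6] turn 0.0
t 16.65 pos [589.3 293.  173.3] yaw 1.39 w 85.7 F [ 0.4 -0.2  0.8] tilt [ 0.0228 -0.0162]
shift [ 2.  -2.6  8.2] turn -0.0
```

Call:
{"name": "drive_tool", "arguments": {
  "steps": [
    [0,-2,-20,0,1],
    [0,-2,-40,0,1],
    [0,-2,-40,0,1],
    [0,-2,-40,0,1],
    [0,-2,10,0,1]
  ]
}}

```text
clock: 17.15
position: [0.5928, 0.2948, 0.1703]
ee_rot: [0.016, 0.768, 0.64, 0.012]
contact_force: [2.0, 0.9, -0.0]
width: 0.0854
```

```bash
for i in 1 2 ; do python3 -c "
from rig import manip
manip.get_image('top')"; python3 go.py 587.3 295.3 165 1.39; done
```

```text
t 17.2 pos [584.6 291.4 156.2] yaw 1.389 w 85.8 F [-4.1 -2.3 -6.4] tilt [ 0.015  -0.0193]
shift [ 4.2  2.1 -8.8] turn -0.001
t 17.25 pos [583.  290.9 156.8] yaw 1.389 w 85.3 F [-1.8 -2.1 -1.4] tilt [ 0.0099 -0.0212]
shift [ 4.9  3.6 -8.2] turn -0.001
```

Call:
{"name": "drive_tool", "arguments": {
  "steps": [
    [5,3,-5,0,1],
    [5,3,-5,0,1],
    [5,3,-5,0,1],
    [5,3,-5,0,1]
  ]
}}

```text
clock: 17.65
position: [0.5877, 0.2958, 0.1633]
ee_rot: [0.012, 0.768, 0.64, -0.002]
contact_force: [0.1, 0.5, 0.9]
width: 0.0853
```

```bash
python3 go.py 587.3 295.3 80 1.39
```

```text
t 17.65 pos [587.7 295.8 163.3] yaw 1.389 w 85.3 F [0.1 0.5 0.9] tilt [ 0.0124 -0.0203]
shift [ 0.9 -1.6 83.3] turn -0.001
```

Call:
{"name": "drive_tool", "arguments": {
  "steps": [
    [0,-1,30,0,1],
    [1,-1,55,0,1],
    [1,-2,73,0,1],
    [1,-2,83,0,1],
    [1,-2,83,0,1]
  ]
}}

```text
clock: 18.15
position: [0.5863, 0.2952, 0.0794]
ee_rot: [0.011, 0.768, 0.64, -0.003]
contact_force: [0.3, 0.1, -0.3]
width: 0.0851
```

Call:
{"name": "drive_tool", "arguments": {
  "steps": [
    [0,0,0,0,-1],
    [0,0,0,0,-1],
    [0,0,0,0,-1],
    [0,0,0,0,-1],
    [0,0,0,0,-1]
  ]
}}

```text
clock: 18.65
position: [0.587, 0.2958, 0.0806]
ee_rot: [0.012, 0.768, 0.64, -0.001]
contact_force: [-0.4, 0.8, 4.1]
width: 0.0289
```

```bash
python3 go.py 587.3 295.3 80 1.39
```

```text
t 18.65 pos [587.  295.8  80.6] yaw 1.389 w 28.9 F [-0.4  0.8  4.1] tilt [ 0.0126 -0.0195]
shift [-0.4  0.4  0.6] turn -0.001
```

Call:
{"name": "drive_tool", "arguments": {
  "steps": [
    [0,0,-15,0,-1],
    [0,0,-40,0,-1],
    [0,0,-75,0,-1],
    [0,0,-115,0,-1],
    [0,0,-140,0,-1]
  ]
}}

```text
clock: 19.15
position: [0.5857, 0.2987, 0.223]
ee_rot: [0.012, 0.768, 0.64, -0.0]
contact_force: [0.3, 0.2, -2.9]
width: 0.0291
```

```bash
python3 -c "
from rig import manip
manip.get_image('top');manip.get_image('top')"; python3 go2.py 561.3 116.6 210 0.155 0
```

```text
t 19.25 pos [587.2 299.3 224.6] yaw 1.389 w 28.7 F [ 0.9  0.3 -1.7] tilt [ 0.0201 -0.0168]
shift [-184.2    7.2   17.1] turn 1.234
```

```bash
for i in 1 2 3 4 ; do python3 -c "
from rig import manip
manip.get_image('top')"; python3 go.py 561.3 116.6 210 0.155|grep tilt; done
```

```text
t 19.3 pos [585.8 298.7 221.7] yaw 1.389 w 29.3 F [ 0.6 -0.4 -2.4] tilt [ 0.0153 -0.0187]
t 19.35 pos [584.6 298.2 219.5] yaw 1.389 w 28.8 F [-0.7  0.5 -2.9] tilt [ 0.0112 -0.0203]
t 19.4 pos [584.  298.  218.2] yaw 1.389 w 29.0 F [ 0.8 -0.1 -3.6] tilt [ 0.0088 -0.0212]
t 19.45 pos [583.8 297.9 217.7] yaw 1.389 w 29.1 F [-0.1  0.7 -2. ] tilt [ 0.0078 -0.0216]
```

```bash
python3 go2.py 561.3 116.6 210 0.155 0
```

```text
t 19.45 pos [583.8 297.9 217.7] yaw 1.389 w 29.1 F [-0.1  0.7 -2. ] tilt [ 0.0078 -0.0216]
shift [-182.2   10.5   11.4] turn 1.234
```

Call:
{"name": "drive_tool", "arguments": {
  "steps": [
    [-20,1,0,0.14,-1],
    [-45,2,0,0.28,-1],
    [-80,3,0,0.42,-1],
    [-115,4,0,0.56,-1],
    [-150,5,0,0.7,-1]
  ]
}}

```text
clock: 19.95
position: [0.56, 0.1481, 0.2181]
ee_rot: [0.011, 0.942, 0.335, -0.002]
contact_force: [0.4, 0.1, -1.9]
width: 0.029
```

```bash
python3 go2.py 561.3 116.6 210 0.155 0
```

```text
t 19.95 pos [560.  148.1 218.1] yaw 0.684 w 29.0 F [ 0.4  0.1 -1.9] tilt [ 0.0031 -0.0225]
shift [-18.8  25.1   8.8] turn 0.529
```

Call:
{"name": "drive_tool", "arguments": {
  "steps": [
    [-10,13,10,0.14,-1],
    [-19,25,25,0.28,-1],
    [-19,25,50,0.42,-1],
    [-19,25,66,0.53,-1],
    [-19,25,66,0.53,-1]
  ]
}}

```text
clock: 20.45
position: [0.5579, 0.1145, 0.1483]
ee_rot: [0.011, 0.997, 0.077, -0.004]
contact_force: [-0.6, -0.2, -2.9]
width: 0.0293
```

Call:
{"name": "drive_tool", "arguments": {
  "steps": [
    [0,0,0,0,-1],
    [0,0,0,0,-1]
  ]
}}

```text
clock: 20.65
position: [0.5575, 0.1145, 0.1478]
ee_rot: [0.011, 0.997, 0.078, -0.005]
contact_force: [0.2, -0.1, -3.0]
width: 0.0291
```

```bash
python3 go2.py 561.3 116.6 93 0.155 0; python3 chk.py 561.3 116.6 132 pics/c2.png
```

```text
t 20.65 pos [557.5 114.5 147.8] yaw 0.155 w 29.1 F [ 0.2 -0.1 -3. ] tilt [-0.0084 -0.0237]
shift [ 4.8 -2.6 54.7] turn 0.0
```

View pics/c2.png

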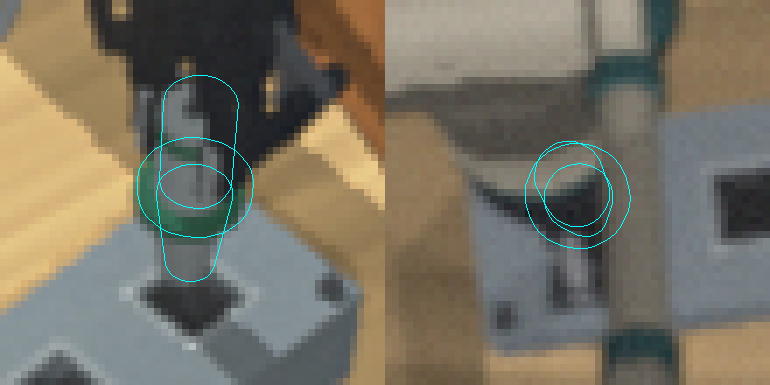

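Call:
{"name": "drive_tool", "arguments": {
  "steps": [
    [3,-1,10,0,-1],
    [5,-2,20,0,-1],
    [5,-2,30,0,-1],
    [5,-3,40,0,-1],
    [5,-3,46,0,-1]
  ]
}}

```text
clock: 21.25
position: [0.5609, 0.1173, 0.101]
ee_rot: [0.011, 0.997, 0.077, -0.006]
contact_force: [-2.4, -0.8, -0.5]
width: 0.029
```

```bash
python3 -c "
from rig import manip
manip.get_image('top')"; python3 go2.py 561.3 116.6 93 0.155 0
```

```text
t 21.3 pos [560.7 117.3 100.4] yaw 0.155 w 28.9 F [-1.4 -0.3 -3.6] tilt [-0.0103 -0.0236]
shift [0.6 0.6 7.4] turn -0.0
```

Call:
{"name": "drive_tool", "arguments": {
  "steps": [
    [1,0,3,0,-1],
    [1,0,5,0,-1],
    [1,0,7,0,-1],
    [1,0,7,0,-1]
  ]
}}

```text
clock: 21.7
position: [0.5607, 0.1176, 0.0933]
ee_rot: [0.011, 0.997, 0.077, -0.007]
contact_force: [-4.0, 1.7, -0.8]
width: 0.029
```

```bash
python3 go2.py 561.3 116.6 93 0.155 0
```

```text
t 21.7 pos [560.7 117.6  93.3] yaw 0.154 w 29.0 F [-4.   1.7 -0.8] tilt [-0.012 -0.023]
shift [0.5 1.1 0.3] turn -0.001
```

Call:
{"name": "drive_tool", "arguments": {
  "steps": [
    [0,0,1,0,-0.2],
    [0,0,1,0,0.2],
    [0,0,1,0,0.6],
    [0,0,1,0,1],
    [0,0,1,0,1]
  ]
}}

```text
clock: 22.2
position: [0.5612, 0.1175, 0.0925]
ee_rot: [0.011, 0.997, 0.077, -0.006]
contact_force: [-0.3, -0.3, 0.6]
width: 0.0852
```

Call:
{"name": "drive_tool", "arguments": {
  "steps": [
    [0,0,-20,0,1],
    [0,0,-45,0,1],
    [0,0,-75,0,1],
    [0,0,-105,0,1],
    [0,0,-125,0,1]
  ]
}}

```text
clock: 22.7
position: [0.5636, 0.1204, 0.2199]
ee_rot: [0.011, 0.997, 0.077, -0.005]
contact_force: [0.4, -0.5, -0.4]
width: 0.0856
```

```bash
python3 -c "
from rig import manip
manip.get_image('top')"; python3 go2.py 516.9 308.2 220 1.39 0; python3 chk.py 561.3 116.6 72 pics/c3.png
```

```text
t 22.75 pos [565.3 120.7 222.9] yaw 0.155 w 85.4 F [0.8 0.1 2.6] tilt [-0.0017 -0.0223]
shift [ -18.9 -192.7   -1.2] turn -1.235
```

View pics/c3.png

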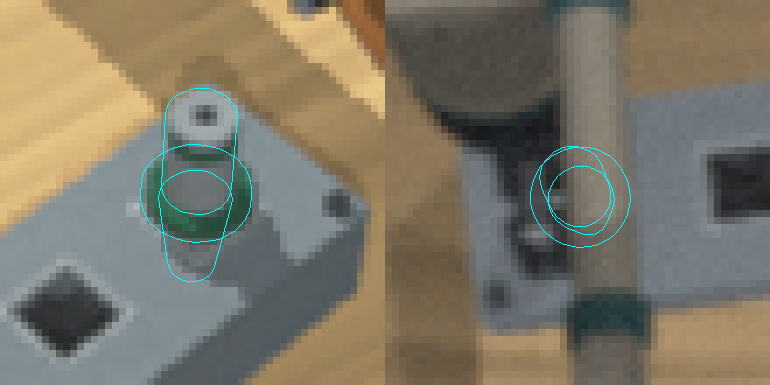

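```bash
python3 go2.py 516.9 308.2 215 1.39 0
```

```text
t 22.85 pos [563.5 120.5 218.7] yaw 0.154 w 85.5 F [-0.3 -0.4  0.9] tilt [-0.0073 -0.0228]
shift [ -17.2 -192.7   -0.2] turn -1.236
```

Call:
{"name": "drive_tool", "arguments": {
  "steps": [
    [-4,-40,0,-0.14,1],
    [-8,-80,0,-0.28,1],
    [-12,-120,0,-0.42,1],
    [-15,-160,0,-0.56,1],
    [-17,-192,0,-0.7,1]
  ]
}}

```text
clock: 23.35
position: [0.5155, 0.3091, 0.2127]
ee_rot: [0.009, 0.909, 0.417, -0.01]
contact_force: [0.9, -0.6, 0.4]
width: 0.0856
```

Call:
{"name": "drive_tool", "arguments": {
  "steps": [
    [0,0,10,-0.14,1],
    [0,0,20,-0.28,1],
    [0,0,30,-0.42,1],
    [0,0,40,-0.535,1],
    [0,0,40,-0.535,1]
  ]
}}

```text
clock: 23.85
position: [0.5131, 0.3072, 0.1693]
ee_rot: [0.005, 0.766, 0.643, -0.015]
contact_force: [-0.6, -0.9, -0.0]
width: 0.0854
```

```bash
python3 -c "
from rig import manip
manip.get_image('top')"; python3 go2.py 516.9 308.2 80 1.39 0
```

```text
t 23.9 pos [513.9 307.5 170.5] yaw 1.394 w 85.1 F [-0.4  1.4 -0.8] tilt [-0.0144 -0.0257]
shift [ 3.7  3.7 90.4] turn 0.004
```

Call:
{"name": "drive_tool", "arguments": {
  "steps": [
    [1,1,30,0,1],
    [2,2,55,0,1],
    [3,3,75,0,1],
    [4,4,90,0,1],
    [4,4,90,0,1]
  ]
}}

```text
clock: 24.4
position: [0.5158, 0.3076, 0.078]
ee_rot: [0.005, 0.767, 0.641, -0.016]
contact_force: [0.8, 0.5, -0.5]
width: 0.0855
```

Call:
{"name": "drive_tool", "arguments": {
  "steps": [
    [0,0,0,0,0.4],
    [0,0,0,0,0]
  ]
}}

```text
clock: 24.6
position: [0.5162, 0.3077, 0.0788]
ee_rot: [0.005, 0.768, 0.641, -0.016]
contact_force: [0.2, 0.5, 0.4]
width: 0.0591
```

```bash
python3 go2.py 516.9 308.2 80 1.39 0
```

```text
t 24.6 pos [516.2 307.7  78.8] yaw 1.391 w 59.1 F [0.2 0.5 0.4] tilt [-0.018  -0.0274]
shift [ 0.5  0.6 -1.3] turn 0.001
```

Call:
{"name": "drive_tool", "arguments": {
  "steps": [
    [0,0,0,0,1],
    [0,0,0,0,1],
    [0,0,-50,0,1],
    [0,0,-100,0,1]
  ]
}}

```text
clock: 25.0
position: [0.517, 0.31, 0.1788]
ee_rot: [0.004, 0.768, 0.64, -0.017]
contact_force: [1.3, 0.5, -0.4]
width: 0.0853
```

```bash
python3 go.py|grep tilt; for i in 1 2 3 ; do python3 -c "
from rig import manip
manip.get_image('top')"; python3 go.py 516.9 308.2 80 1.39; done
```

```text
t 25.0 pos [517.  310.  178.8] yaw 1.391 w 85.3 F [ 1.3  0.5 -0.4] tilt [-0.0213 -0.0289]
t 25.05 pos [522.3 312.7 189.3] yaw 1.391 w 85.3 F [3.5 2.3 5.2] tilt [-0.004  -0.0208]
shift [ -3.1  -4.4 109.4] turn 0.001
t 25.1 pos [522.5 312.7 186.9] yaw 1.391 w 85.4 F [ 0.8 -1.   0.3] tilt [-0.0033 -0.0205]
shift [ -3.2  -4.7 107. ] turn 0.001
t 25.15 pos [520.6 311.8 183.5] yaw 1.391 w 85.5 F [ 0.4 -0.6  0.4] tilt [-0.0087 -0.0231]
shift [ -1.7  -2.5 103.6] turn 0.001
```

Call:
{"name": "drive_tool", "arguments": {
  "steps": [
    [0,0,20,0,1],
    [0,0,40,0,1],
    [0,0,40,0,1],
    [0,0,0,0,1],
    [0,0,-50,0,1]
  ]
}}

```text
clock: 25.65
position: [0.5192, 0.312, 0.2316]
ee_rot: [0.005, 0.768, 0.64, -0.015]
contact_force: [1.6, 0.7, -0.3]
width: 0.0852
```

```bash
python3 go.py|grep tilt; for i in 1 ; do python3 -c "
from rig import manip
manip.get_image('top')"; python3 go.py 516.9 308.2 150 1.39; done
```

```text
t 25.65 pos [519.2 312.  231.6] yaw 1.391 w 85.2 F [ 1.6  0.7 -0.3] tilt [-0.0159 -0.0264]
t 25.7 pos [524.3 314.6 243.1] yaw 1.39 w 85.9 F [2.7 2.7 6.7] tilt [ 0.0027 -0.0177]
shift [-6.  -6.7 93.1] turn 0.0
```

Call:
{"name": "drive_tool", "arguments": {
  "steps": [
    [-2,-2,25,0,1],
    [-4,-4,50,0,1],
    [-6,-6,72,0,1],
    [-6,-6,88,0,1],
    [-6,-6,93,0,1]
  ]
}}

```text
clock: 26.2
position: [0.5163, 0.3075, 0.1483]
ee_rot: [0.007, 0.768, 0.641, -0.006]
contact_force: [0.4, 0.5, 0.3]
width: 0.0853
```

```bash
python3 go.py 516.9 308.2 80 1.39; for i in 1 2 3 ; do python3 -c "
from rig import manip
manip.get_image('top')"; python3 go.py 516.9 308.2 80 1.39; done
```

```text
t 26.2 pos [516.3 307.5 148.3] yaw 1.39 w 85.3 F [0.4 0.5 0.3] tilt [-0.0007 -0.0193]
shift [ 2.1  0.3 68.3] turn 0.0
t 26.25 pos [516.5 307.6 148.5] yaw 1.39 w 85.2 F [-0.9 -0.  -0.9] tilt [-0.0003 -0.0191]
shift [ 1.9  0.  68.5] turn 0.0
t 26.3 pos [517.2 308.  149.6] yaw 1.39 w 85.1 F [0.7 0.3 0.2] tilt [ 0.0014 -0.0183]
shift [ 1.4 -0.7 69.6] turn 0.0
t 26.35 pos [517.8 308.3 150.5] yaw 1.39 w 85.2 F [-0.4  0.5  0.4] tilt [ 0.003  -0.0176]
shift [ 0.9 -1.3 70.5] turn 0.0
```

Tilt reduced to ~0.018. Grasp g2.

Call:
{"name": "drive_tool", "arguments": {
  "steps": [
    [0,-1,25,0,1],
    [1,-1,45,0,1],
    [1,-1,60,0,1],
    [1,-1,70,0,1],
    [1,-1,70,0,1]
  ]
}}

```text
clock: 26.85
position: [0.517, 0.3081, 0.08]
ee_rot: [0.008, 0.768, 0.641, -0.005]
contact_force: [-0.3, 0.8, 0.3]
width: 0.0853
```

Call:
{"name": "drive_tool", "arguments": {
  "steps": [
    [0,0,0,0,-1],
    [0,0,0,0,-1],
    [0,0,0,0,-1],
    [0,0,0,0,-1],
    [0,0,0,0,-1]
  ]
}}

```text
clock: 27.35
position: [0.5176, 0.3086, 0.081]
ee_rot: [0.008, 0.768, 0.641, -0.004]
contact_force: [-0.2, 0.1, 4.4]
width: 0.0288
```

```bash
python3 go.py 516.9 308.2 80 1.39
```

```text
t 27.35 pos [517.6 308.6  81. ] yaw 1.39 w 28.8 F [-0.2  0.1  4.4] tilt [ 0.0036 -0.0169]
shift [-0.5 -0.6  1. ] turn 0.0
```

Call:
{"name": "drive_tool", "arguments": {
  "steps": [
    [0,0,-20,0,-1],
    [0,0,-55,0,-1],
    [0,0,-95,0,-1],
    [0,0,-125,0,-1],
    [0,0,-140,0,-1]
  ]
}}

```text
clock: 27.85
position: [0.518, 0.3114, 0.2239]
ee_rot: [0.008, 0.768, 0.641, -0.002]
contact_force: [-0.2, -0.4, -1.8]
width: 0.0291
```

```bash
python3 -c "
from rig import manip
manip.get_image('top');manip.get_image('top')";python3 go2.py 573.4 37.5 210 0.155 0
```

```text
t 27.95 pos [518.2 311.5 223.4] yaw 1.39 w 29.0 F [ 0.9  0.7 -2.6] tilt [ 0.0081 -0.0149]
shift [-259.4  103.3   17.9] turn 1.235
```

Call:
{"name": "drive_tool", "arguments": {
  "steps": [
    [-35,14,0,0.14,-1],
    [-80,31,0,0.28,-1],
    [-125,49,0,0.42,-1],
    [-170,67,0,0.56,-1],
    [-213,85,0,0.7,-1]
  ]
}}

```text
clock: 28.45
position: [0.5624, 0.0847, 0.225]
ee_rot: [0.008, 0.942, 0.336, -0.001]
contact_force: [0.9, 0.2, -1.5]
width: 0.029
```

```bash
python3 go2.py 573.4 37.5 150 0.155 0
```

```text
t 28.45 pos [562.4  84.7 225. ] yaw 0.685 w 29.0 F [ 0.9  0.2 -1.5] tilt [ 0.0043 -0.0154]
shift [-20.8  42.4  75.7] turn 0.53
```

Call:
{"name": "drive_tool", "arguments": {
  "steps": [
    [-12,25,0,0.14,-1],
    [-21,42,15,0.28,-1],
    [-21,42,40,0.42,-1],
    [-21,42,65,0.53,-1],
    [-21,42,75,0.53,-1]
  ]
}}

```text
clock: 28.95
position: [0.5699, 0.0374, 0.1464]
ee_rot: [0.007, 0.997, 0.077, -0.003]
contact_force: [-0.9, 0.6, -1.9]
width: 0.0291
```

Call:
{"name": "drive_tool", "arguments": {
  "steps": [
    [0,0,0,0,-1],
    [0,0,0,0,-1]
  ]
}}

```text
clock: 29.15
position: [0.5693, 0.0375, 0.1456]
ee_rot: [0.007, 0.997, 0.078, -0.004]
contact_force: [0.6, 0.6, -2.4]
width: 0.029
```

```bash
python3 go2.py 573.4 37.5 94 0.155 0; python3 chk.py 573.4 37.5 130 pics/c4.png
```

```text
t 29.15 pos [569.3  37.5 145.6] yaw 0.156 w 29.0 F [ 0.6  0.6 -2.4] tilt [-0.0063 -0.015 ]
shift [ 4.5 -0.1 51.6] turn 0.001
```

View pics/c4.png

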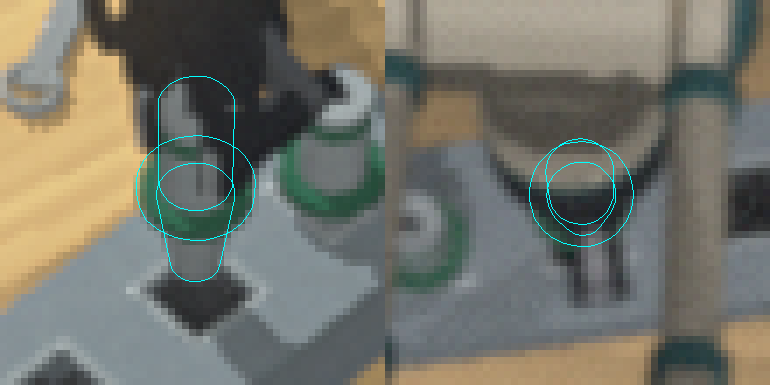

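Call:
{"name": "drive_tool", "arguments": {
  "steps": [
    [3,0,10,0,-1],
    [4,0,20,0,-1],
    [4,0,30,0,-1],
    [4,0,40,0,-1],
    [4,0,44,0,-1]
  ]
}}

```text
clock: 29.75
position: [0.573, 0.0375, 0.1014]
ee_rot: [0.007, 0.997, 0.078, -0.004]
contact_force: [-3.3, -0.6, -0.5]
width: 0.0291
```

```bash
python3 -c "
from rig import manip
manip.get_image('top')"; python3 go2.py 573.4 37.5 94 0.155 0
```

```text
t 29.8 pos [572.8  37.5 101.2] yaw 0.156 w 29.2 F [-1.7 -0.2 -3.4] tilt [-0.0066 -0.015 ]
shift [0.6 0.  7.2] turn 0.001
```

Call:
{"name": "drive_tool", "arguments": {
  "steps": [
    [0,0,3,0,-1],
    [0,0,5,0,-1],
    [0,0,7,0,-1],
    [0,0,8,0,-1]
  ]
}}

```text
clock: 30.2
position: [0.5723, 0.0376, 0.0933]
ee_rot: [0.007, 0.997, 0.078, -0.004]
contact_force: [-3.5, 0.8, 0.2]
width: 0.0291
```

Call:
{"name": "drive_tool", "arguments": {
  "steps": [
    [0,0,0,0,-0.2],
    [0,0,0,0,0.2],
    [0,0,0,0,0.6],
    [0,0,0,0,1],
    [0,0,0,0,1]
  ]
}}

```text
clock: 30.7
position: [0.5726, 0.0376, 0.0935]
ee_rot: [0.007, 0.997, 0.078, -0.004]
contact_force: [-0.4, -0.3, -0.7]
width: 0.0855
```

Call:
{"name": "drive_tool", "arguments": {
  "steps": [
    [0,0,-20,0,1],
    [0,0,-45,0,1],
    [0,0,-75,0,1],
    [0,0,-105,0,1],
    [0,0,-125,0,1]
  ]
}}

```text
clock: 31.2
position: [0.5744, 0.0394, 0.2209]
ee_rot: [0.007, 0.997, 0.078, -0.002]
contact_force: [0.3, 0.9, 0.3]
width: 0.0852
```

```bash
python3 -c "
from rig import manip
manip.get_image('top');manip.get_image('top')"; python3 go2.py 445.6 322 215 1.39 0; python3 chk.py 573.4 37.5 72 pics/c5.png
```

```text
t 31.3 pos [575.6  39.3 221.9] yaw 0.156 w 85.4 F [0.8 0.1 0.3] tilt [ 0.0008 -0.0151]
shift [ -84.6 -299.5    2.5] turn -1.234
```

View pics/c5.png

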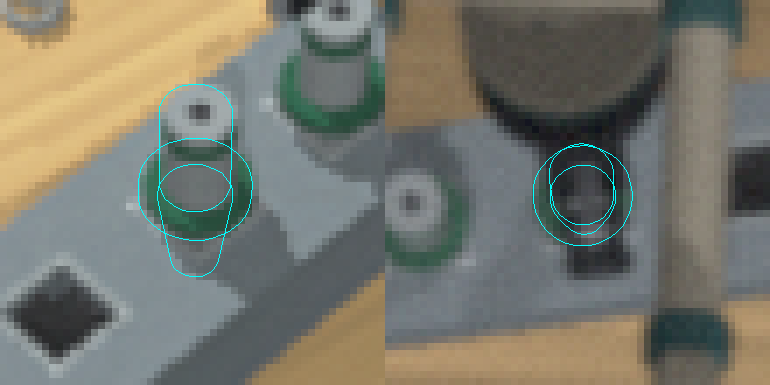

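Second post stands in socket2. Now g3.

Call:
{"name": "drive_tool", "arguments": {
  "steps": [
    [-13,-45,0,-0.14,1],
    [-26,-90,0,-0.28,1],
    [-39,-138,0,-0.42,1],
    [-52,-186,0,-0.56,1],
    [-65,-232,0,-0.7,1]
  ]
}}

```text
clock: 31.9
position: [0.4711, 0.2597, 0.2137]
ee_rot: [0.005, 0.909, 0.417, -0.008]
contact_force: [1.0, 0.8, 0.1]
width: 0.0852
```

```bash
python3 go2.py 445.6 322 165 1.39 0
```

```text
t 31.9 pos [471.1 259.7 213.7] yaw 0.861 w 85.2 F [1.  0.8 0.1] tilt [-0.0096 -0.0159]
shift [ 31.6 -60.1  47.9] turn -0.529
```

Call:
{"name": "drive_tool", "arguments": {
  "steps": [
    [15,-30,0,-0.14,1],
    [28,-54,5,-0.28,1],
    [32,-60,20,-0.42,1],
    [32,-60,36,-0.53,1],
    [32,-60,48,-0.53,1]
  ]
}}

```text
clock: 32.4
position: [0.4443, 0.3219, 0.1621]
ee_rot: [0.003, 0.767, 0.641, -0.011]
contact_force: [0.8, -0.6, 0.3]
width: 0.0857
```

```bash
for i in 1 2 3 4; do python3 -c "
from rig import manip
manip.get_image('top')"; python3 go2.py 445.6 322 80 1.39 0; done
```

```text
t 32.45 pos [443.5 321.1 160.5] yaw 1.389 w 85.2 F [-1.5  0.2 -1.1] tilt [-0.0163 -0.0197]
shift [ 3.1  2.9 80.4] turn -0.001
t 32.5 pos [444.1 321.1 161.8] yaw 1.389 w 85.5 F [ 0.3 -0.3 -0.9] tilt [-0.0153 -0.0191]
shift [ 2.9  2.3 81.8] turn -0.001
t 32.55 pos [445.1 321.5 163.2] yaw 1.389 w 85.7 F [ 0.3  0.2 -0.1] tilt [-0.0129 -0.0177]
shift [ 2.2  1.2 83.2] turn -0.001
t 32.6 pos [445.9 321.8 164.2] yaw 1.389 w 85.3 F [0.  0.1 0.8] tilt [-0.0109 -0.0166]
shift [ 1.7  0.4 84.2] turn -0.001
```

Call:
{"name": "drive_tool", "arguments": {
  "steps": [
    [1,0,30,0,1],
    [1,0,55,0,1],
    [2,0,73,0,1],
    [2,0,83,0,1],
    [2,0,83,0,1]
  ]
}}

```text
clock: 33.1
position: [0.4451, 0.3219, 0.0806]
ee_rot: [0.003, 0.769, 0.64, -0.01]
contact_force: [-0.2, -1.7, -0.6]
width: 0.0857
```

Call:
{"name": "drive_tool", "arguments": {
  "steps": [
    [0,0,0,0,-1],
    [0,0,0,0,-1],
    [0,0,0,0,-1],
    [0,0,0,0,-1],
    [0,0,0,0,-1]
  ]
}}

```text
clock: 33.6
position: [0.4456, 0.3224, 0.0816]
ee_rot: [0.003, 0.769, 0.639, -0.009]
contact_force: [-0.8, -0.6, 5.7]
width: 0.0289
```

```bash
python3 go.py 445.6 322 80 1.39
```

```text
t 33.6 pos [445.6 322.4  81.6] yaw 1.388 w 28.9 F [-0.8 -0.6  5.7] tilt [-0.0108 -0.0161]
shift [-0.4  0.1  1.6] turn -0.002
```

Call:
{"name": "drive_tool", "arguments": {
  "steps": [
    [0,0,-20,0,-1],
    [0,0,-55,0,-1],
    [0,0,-95,0,-1],
    [0,0,-130,0,-1],
    [0,0,-150,0,-1]
  ]
}}

```text
clock: 34.1
position: [0.448, 0.3252, 0.2342]
ee_rot: [0.003, 0.769, 0.64, -0.008]
contact_force: [0.3, 0.5, -2.4]
width: 0.0289
```

```bash
python3 -c "
from rig import manip
manip.get_image('top')";python3 go2.py 585.5 -41.5 225 0.155 0
```

```text
t 34.15 pos [449.2 326.  236.7] yaw 1.388 w 28.5 F [0.7 0.6 0.8] tilt [-0.0035 -0.0123]
shift [-336.4  200.9   15.8] turn 1.233
```

Call:
{"name": "drive_tool", "arguments": {
  "steps": [
    [-30,18,0,0.14,-1],
    [-72,43,0,0.28,-1],
    [-114,68,0,0.42,-1],
    [-156,93,0,0.56,-1],
    [-198,118,0,0.7,-1]
  ]
}}

```text
clock: 34.65
position: [0.5286, 0.108, 0.2376]
ee_rot: [0.005, 0.942, 0.335, -0.005]
contact_force: [0.9, 0.4, -2.3]
width: 0.0289
```

```bash
python3 go2.py 585.5 -41.5 225 0.155 0
```

```text
t 34.65 pos [528.6 108.  237.6] yaw 0.683 w 28.9 F [ 0.9  0.4 -2.3] tilt [-0.0059 -0.0125]
shift [-50.  151.8  14.1] turn 0.528
```

Call:
{"name": "drive_tool", "arguments": {
  "steps": [
    [-15,45,0,0.14,-1],
    [-30,90,2,0.28,-1],
    [-43,130,4,0.42,-1],
    [-50,150,6,0.528,-1],
    [-50,152,8,0.528,-1]
  ]
}}

```text
clock: 35.15
position: [0.5859, -0.0447, 0.229]
ee_rot: [0.006, 0.997, 0.075, -0.005]
contact_force: [-0.2, 0.7, -3.1]
width: 0.0291
```

```bash
cd .;python3 -c "
from rig import manip
manip.get_image('top');manip.get_image('top')"; python3 go2.py 585.5 -41.5 148 0.155 0
```

```text
t 35.25 pos [584.7 -41.5 229.2] yaw 0.155 w 29.0 F [-0.2 -0.  -1.5] tilt [-0.0097 -0.011 ]
shift [ 1.7 -0.6 81.1] turn -0.0
```

Call:
{"name": "drive_tool", "arguments": {
  "steps": [
    [1,0,25,0,-1],
    [2,0,50,0,-1],
    [2,-1,70,0,-1],
    [2,-1,81,0,-1],
    [2,-1,81,0,-1]
  ]
}}

```text
clock: 35.75
position: [0.584, -0.0396, 0.1464]
ee_rot: [0.004, 0.997, 0.078, -0.007]
contact_force: [-0.7, -0.8, -3.2]
width: 0.0292
```

```bash
cd .;python3 -c "
from rig import manip
manip.get_image('top');manip.get_image('top')"; python3 go2.py 585.5 -41.5 94 0.155 0; python3 chk.py 585.5 -41.5 128 pics/c6.png
```

```text
t 35.85 pos [586.  -40.4 148.7] yaw 0.156 w 29.0 F [ 0.1 -0.3 -2. ] tilt [-0.0088 -0.011 ]
shift [-0.1  0.4 54.8] turn 0.001
```

View pics/c6.png

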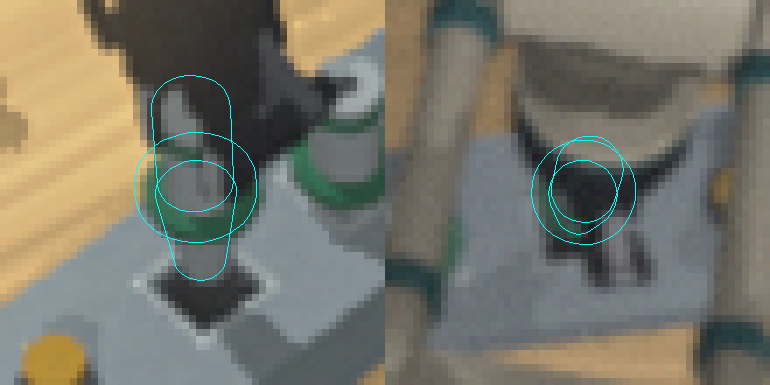

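Call:
{"name": "drive_tool", "arguments": {
  "steps": [
    [0,1,12,0,-1],
    [0,1,24,0,-1],
    [0,1,34,0,-1],
    [0,1,42,0,-1],
    [0,1,48,0,-1]
  ]
}}

```text
clock: 36.45
position: [0.5851, -0.0415, 0.1003]
ee_rot: [0.004, 0.997, 0.077, -0.006]
contact_force: [-2.9, 3.2, 1.4]
width: 0.0287
```

```bash
cd .;python3 -c "
from rig import manip
manip.get_image('top')"; python3 go2.py 585.5 -41.5 94 0.155 0
```

```text
t 36.5 pos [584.8 -41.4  99.6] yaw 0.155 w 29.1 F [-0.9  2.2 -4.6] tilt [-0.0112 -0.0091]
shift [0.7 0.2 5.6] turn -0.0
```

Call:
{"name": "drive_tool", "arguments": {
  "steps": [
    [0,-1,2,0,-1],
    [0,-1,4,0,-1],
    [0,-1,6,0,-1],
    [0,-1,6,0,-1]
  ]
}}

```text
clock: 36.9
position: [0.5842, -0.0404, 0.0935]
ee_rot: [0.004, 0.997, 0.077, -0.006]
contact_force: [-1.8, 2.3, -1.6]
width: 0.0291
```

Call:
{"name": "drive_tool", "arguments": {
  "steps": [
    [0,0,0,0,-0.2],
    [0,0,0,0,0.2],
    [0,0,0,0,0.6],
    [0,0,0,0,1],
    [0,0,0,0,1]
  ]
}}

```text
clock: 37.4
position: [0.5845, -0.0406, 0.0937]
ee_rot: [0.004, 0.997, 0.077, -0.006]
contact_force: [0.1, -0.6, -0.4]
width: 0.0852
```

Call:
{"name": "drive_tool", "arguments": {
  "steps": [
    [0,0,-20,0,1],
    [0,0,-45,0,1],
    [0,0,-75,0,1],
    [0,0,-105,0,1],
    [0,0,-125,0,1]
  ]
}}

```text
clock: 37.9
position: [0.5868, -0.0396, 0.2211]
ee_rot: [0.005, 0.997, 0.077, -0.004]
contact_force: [0.7, 0.2, -0.4]
width: 0.0854
```

```bash
python3 -c "
from rig import manip
manip.get_image('top');manip.get_image('top')"; python3 chk.py 585.5 -41.5 72 pics/c7.png;python3 go2.py 447 -281 220 0 0
```

```text
t 38.1 pos [585.8 -39.5 218.4] yaw 0.155 w 85.6 F [-0.5 -0.3 -1. ] tilt [-0.0111 -0.0094]
shift [-174.4  217.2    2.2] turn 0.155
```

View pics/c7.png

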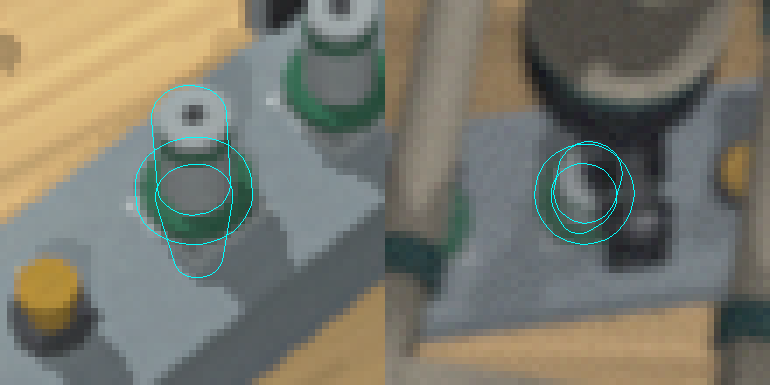

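```bash
cat > mal.py <<'E'
from sil import *
ms=[]
for c in C:
    manip.get_image(c); ds=manip.masks_of(c,'mallet')
    for d in ds[:3]: print(c,round(d['conf'],2),np.round(d['location']),d['pixels'].sum())
    if ds and ds[0]['pixels'].sum()>0: ms.append((c,ds[0]['pixels']))
mod=lambda p:[cyl(p[0],p[1],.027,.004,.048),cyl(p[0],p[1],.012,.048,.134)]
for sub in ([ms]+[[m] for m in ms]):
    p0=ray(sub[0][0],np.argwhere(sub[0][1]).mean(0)[::-1],.05)[:2]
    x,f=fit(mod,p0,sub);print([c for c,_ in sub],np.round(x*1000,1),round(f,3))
E
python3 mal.py
```

```text
scene 0.77 [133. 228.] 508
scene 0.46 [148. 284.] 1502
top 0.69 [354. 232.] 238
top 0.42 [271. 192.] 1937
['scene', 'top'] [ 445.9 -281. ] 0.1
['scene'] [ 447.6 -280.5] 0.061
['top'] [ 445.  -283.3] 0.097
```

```bash
python3 go2.py 446.5 -281 215 -0.1 0
```

```text
t 38.3 pos [585.1 -39.3 217. ] yaw 0.155 w 85.4 F [ 0.1 -0.6 -0.1] tilt [-0.0142 -0.0087]
shift [-174.1  217.4    6.1] turn 0.255
```

Call:
{"name": "drive_tool", "arguments": {
  "steps": [
    [-30,38,0,0.05,1],
    [-60,76,0,0.1,1],
    [-90,114,0,0.15,1],
    [-120,152,0,0.2,1],
    [-150,190,0,0.255,1]
  ]
}}

```text
clock: 38.8
position: [0.4648, -0.2513, 0.2196]
ee_rot: [0.004, 0.999, -0.051, -0.008]
contact_force: [1.7, 0.8, 0.3]
width: 0.0852
```

```bash
python3 go2.py 446.5 -281 180 -0.1 0
```

```text
t 38.8 pos [ 464.8 -251.3  219.6] yaw -0.102 w 85.2 F [1.7 0.8 0.3] tilt [-0.0155 -0.0079]
shift [-14.6  31.   40.1] turn -0.002
```

Call:
{"name": "drive_tool", "arguments": {
  "steps": [
    [-10,20,5,0,1],
    [-15,31,20,0,1],
    [-15,31,33,0,1],
    [-15,31,40,0,1],
    [-15,31,40,0,1]
  ]
}}

```text
clock: 39.3
position: [0.4453, -0.2802, 0.1785]
ee_rot: [0.003, 0.999, -0.051, -0.009]
contact_force: [0.0, -0.5, 1.0]
width: 0.0849
```

```bash
cd .;python3 -c "
from rig import manip
manip.get_image('top');manip.get_image('top')"; python3 go2.py 446.5 -281 86 -0.1 0
```

```text
t 39.4 pos [ 446.3 -280.7  180.1] yaw -0.101 w 85.5 F [ 0.6 -0.7  0.2] tilt [-0.0157 -0.0077]
shift [ 1.6 -0.6 94.1] turn -0.001
```

Call:
{"name": "drive_tool", "arguments": {
  "steps": [
    [0,0,30,0,1],
    [1,0,60,0,1],
    [2,0,80,0,1],
    [2,0,93,0,1],
    [2,0,93,0,1]
  ],
  "squeeze": 80
}}

```text
clock: 39.9
position: [0.4464, -0.2806, 0.0859]
ee_rot: [0.003, 0.999, -0.05, -0.009]
contact_force: [-0.1, -0.6, 0.5]
width: 0.0857
```

Call:
{"name": "drive_tool", "arguments": {
  "steps": [
    [0,0,0,0,0],
    [0,0,0,0,-0.3],
    [0,0,0,0,-0.7],
    [0,0,0,0,-1],
    [0,0,0,0,-1]
  ]
}}

```text
clock: 40.4
position: [0.4466, -0.2808, 0.0864]
ee_rot: [0.004, 0.999, -0.05, -0.008]
contact_force: [0.8, 0.6, -0.5]
width: 0.0124
```

Call:
{"name": "drive_tool", "arguments": {
  "steps": [
    [0,0,0,0,-1],
    [0,0,0,0,-1],
    [0,0,0,0,-1]
  ]
}}

```text
clock: 40.7
position: [0.4466, -0.2808, 0.0864]
ee_rot: [0.004, 0.999, -0.05, -0.008]
contact_force: [0.5, 0.0, 0.2]
width: 0.0003
```

```bash
cd .;python3 go2.py 446.5 -281 86 -0.1 0
python3 - <<'E'
from h import *
s=manip.get_image('scene')
cv2.imwrite('pics/a6.png',cv2.resize(s[170:320,90:250],None,fx=4,fy=4,interpolation=2))
E
```

```text
t 40.7 pos [ 446.6 -280.8   86.4] yaw -0.1 w 0.3 F [0.5 0.  0.2] tilt [-0.0172 -0.0065]
shift [-0.1  0.2  0.4] turn -0.0
```

View pics/a6.png

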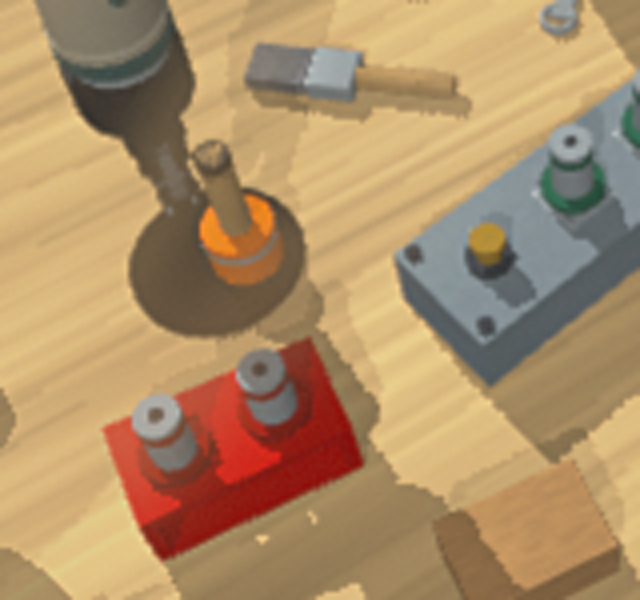

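Call:
{"name": "drive_tool", "arguments": {
  "steps": [
    [0,0,-20,0,-1],
    [0,0,-60,0,0],
    [0,0,-90,0,1],
    [0,0,-100,0,1]
  ]
}}

```text
clock: 41.15
position: [0.4499, -0.2813, 0.1896]
ee_rot: [0.005, 0.999, -0.05, -0.006]
contact_force: [1.1, 0.6, -0.1]
width: 0.0431
```

```bash
cd .;python3 mal.py; python3 go.py
```

```text
scene 0.78 [147. 226.] 508
top 0.47 [344. 227.] 223
['scene', 'top'] [ 458.6 -250.6] 0.099
['scene'] [ 459. -250.] 0.062
['top'] [ 458.  -251.7] 0.117
t 41.35 pos [ 447.6 -279.6  185.2] yaw -0.1 w 72.4 F [ 0.6 -0.5  0.1] tilt [-0.0189 -0.0051]
```

```bash
cd .;python3 go2.py 458.6 -250.6 86 -0.1 0
```

```text
t 41.35 pos [ 447.6 -279.6  185.2] yaw -0.1 w 72.4 F [ 0.6 -0.5  0.1] tilt [-0.0189 -0.0051]
shift [  9.9 -30.6  98.8] turn -0.0
```

Call:
{"name": "drive_tool", "arguments": {
  "steps": [
    [5,-15,0,0,1],
    [10,-29,5,0,1],
    [10,-30,5,0,1],
    [10,-30,5,0,1]
  ]
}}

```text
clock: 41.75
position: [0.4604, -0.2496, 0.1789]
ee_rot: [0.003, 0.999, -0.049, -0.01]
contact_force: [-0.3, -0.5, -0.1]
width: 0.0856
```

```bash
cd .;python3 go2.py 458.6 -250.6 86 -0.1 0
```

```text
t 41.75 pos [ 460.4 -249.6  178.9] yaw -0.098 w 85.6 F [-0.3 -0.5 -0.1] tilt [-0.0205 -0.0043]
shift [ 0.2  0.5 92.9] turn 0.002
```

Call:
{"name": "drive_tool", "arguments": {
  "steps": [
    [0,0,0,0,1],
    [0,0,-50,0,1]
  ]
}}

```text
clock: 41.95
position: [0.4569, -0.2464, 0.2227]
ee_rot: [-0.002, 0.999, -0.049, -0.017]
contact_force: [0.2, 0.4, -0.3]
width: 0.0853
```

```bash
python3 go.py; python3 -c "
from rig import manip
manip.get_image('top')"; python3 go2.py 458.6 -250.6 86 -0.1 0
```

```text
t 41.95 pos [ 456.9 -246.4  222.7] yaw -0.098 w 85.3 F [ 0.2  0.4 -0.3] tilt [-0.0345  0.0054]
t 42.0 pos [ 463.1 -250.7  235. ] yaw -0.099 w 85.5 F [ 3.5 -0.5  6.2] tilt [-0.0152 -0.0084]
shift [ -2.4  -1.1 149.1] turn 0.001
```

```bash
python3 -c "
from rig import manip
manip.get_image('top')"; python3 go2.py 458.6 -250.6 86 -0.1 0
```

```text
t 42.05 pos [ 464.3 -251.6  234.1] yaw -0.099 w 85.3 F [ 0.1 -1.   0.3] tilt [-0.0118 -0.0108]
shift [ -4.2  -2.2 148.1] turn 0.001
```

Good; lock here and descend.

Call:
{"name": "drive_tool", "arguments": {
  "steps": [
    [-2,-1,25,0,1],
    [-4,-2,55,0,1],
    [-4,-2,80,0,1],
    [-4,-2,95,0,1],
    [-4,-2,95,0,1]
  ]
}}

```text
clock: 42.55
position: [0.4579, -0.2497, 0.1371]
ee_rot: [0.005, 0.999, -0.049, -0.008]
contact_force: [0.4, -0.1, -0.7]
width: 0.0853
```

```bash
python3 -c "
from rig import manip
manip.get_image('top');manip.get_image('top')"; python3 mal.py; python3 go2.py 458.6 -250.6 86 -0.1 0
```

```text
scene 0.96 [148. 230.] 363
scene 0.73 [241. 222.] 3650
scene 0.57 [220. 304.] 1220
top 0.63 [337. 232.] 254
top 0.42 [341. 224.] 131
['scene', 'top'] [ 474.5 -251.5] 0.623
['scene'] [ 459.1 -250.9] 0.301
['top'] [ 447.5 -218.7] 0.76
t 42.85 pos [ 460.1 -250.9  140.3] yaw -0.099 w 85.5 F [0.1 0.3 0. ] tilt [-0.0098 -0.0123]
shift [-1.  -0.8 54.3] turn 0.001
```

Call:
{"name": "drive_tool", "arguments": {
  "steps": [
    [0,0,20,0,1],
    [-1,-1,38,0,1],
    [-1,-1,50,0,1],
    [-1,-1,54,0,1],
    [-1,-1,54,0,1]
  ]
}}

```text
clock: 43.35
position: [0.4587, -0.2505, 0.0862]
ee_rot: [0.006, 0.999, -0.049, -0.005]
contact_force: [-0.2, 0.4, -0.5]
width: 0.0851
```

Call:
{"name": "drive_tool", "arguments": {
  "steps": [
    [0,0,0,0,0],
    [0,0,0,0,-0.3],
    [0,0,0,0,-0.7],
    [0,0,0,0,-1],
    [0,0,0,0,-1]
  ]
}}

```text
clock: 43.85
position: [0.4586, -0.2506, 0.0867]
ee_rot: [0.006, 0.999, -0.049, -0.005]
contact_force: [-2.3, 0.2, 3.7]
width: 0.0224
```

Call:
{"name": "drive_tool", "arguments": {
  "steps": [
    [0,0,0,0,-1],
    [0,0,0,0,-1],
    [0,0,0,0,-1]
  ]
}}

```text
clock: 44.15
position: [0.4586, -0.2506, 0.0867]
ee_rot: [0.006, 0.999, -0.049, -0.005]
contact_force: [-0.1, -0.4, 2.0]
width: 0.022
```

```bash
python3 go2.py 458.6 -250.6 86 -0.1 0
```

```text
t 44.15 pos [ 458.6 -250.6   86.7] yaw -0.099 w 22.0 F [-0.1 -0.4  2. ] tilt [-0.01   -0.0125]
shift [-0.   0.   0.7] turn 0.001
```

Call:
{"name": "drive_tool", "arguments": {
  "steps": [
    [0,0,-15,0,-1],
    [0,0,-45,0,-1],
    [0,0,-85,0,-1],
    [0,0,-125,0,-1],
    [0,0,-150,0,-1]
  ]
}}

```text
clock: 44.65
position: [0.4608, -0.249, 0.239]
ee_rot: [0.007, 0.999, -0.049, -0.003]
contact_force: [1.3, -0.4, -3.8]
width: 0.0224
```

```bash
python3 -c "
from rig import manip
manip.get_image('top');manip.get_image('top')"; python3 go.py 597 -119 225 0.1
```

```text
t 44.75 pos [ 462.  -249.9  239.9] yaw -0.098 w 22.2 F [ 0.8  0.3 -3.4] tilt [-0.0036 -0.0168]
shift [ 121.5 -143.8   12.2] turn -0.198
```

Call:
{"name": "drive_tool", "arguments": {
  "steps": [
    [27,-32,0,-0.05,-1],
    [60,-71,4,-0.1,-1],
    [90,-107,8,-0.15,-1],
    [121,-143,12,-0.198,-1],
    [121,-143,12,-0.198,-1]
  ]
}}

```text
clock: 45.25
position: [0.5992, -0.1145, 0.2208]
ee_rot: [0.006, 0.999, 0.053, -0.003]
contact_force: [-0.1, -1.0, -3.9]
width: 0.022
```

```bash
python3 -c "
from rig import manip
manip.get_image('top');manip.get_image('top')"; python3 go.py 597 -119 190 0.1;python3 - <<'E'
from h import *
s=manip.get_image('scene')
cv2.imwrite('pics/a7.png',cv2.resize(s[150:270,150:310],None,fx=4,fy=4,interpolation=2))
E
```

```text
t 45.35 pos [ 595.5 -118.4  221.7] yaw 0.102 w 22.6 F [-0.8 -0.3 -3.1] tilt [-0.0096 -0.0156]
shift [ 1.8  0.3 31.7] turn 0.002
```

View pics/a7.png

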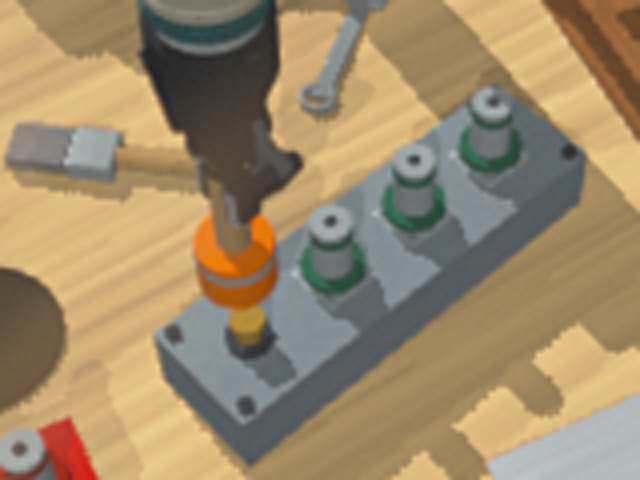

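Call:
{"name": "drive_tool", "arguments": {
  "steps": [
    [1,0,15,0,-1],
    [2,0,30,0,-1],
    [2,0,40,0,-1],
    [2,0,45,0,-1],
    [2,0,45,0,-1]
  ]
}}

```text
clock: 45.9
position: [0.5957, -0.1203, 0.1766]
ee_rot: [0.008, 0.999, 0.05, -0.006]
contact_force: [-0.6, 0.3, -2.4]
width: 0.0223
```

```bash
python3 go.py 597 -119 157 0.1
```

```text
t 45.9 pos [ 595.7 -120.3  176.6] yaw 0.099 w 22.3 F [-0.6  0.3 -2.4] tilt [-0.0107 -0.0156]
shift [ 1.6 -1.5 19.6] turn -0.001
```

Call:
{"name": "drive_tool", "arguments": {
  "steps": [
    [1,-1,6,0,-1],
    [1,-1,11,0,-1],
    [1,-1,15,0,-1],
    [1,-1,18,0,-1],
    [1,-1,20,0,-1]
  ]
}}

```text
clock: 46.4
position: [0.5975, -0.1202, 0.1584]
ee_rot: [0.008, 0.999, 0.05, -0.004]
contact_force: [-1.1, 0.2, 14.3]
width: 0.0225
```

```bash
python3 go.py 597 -119 157 0.1
```

```text
t 46.4 pos [ 597.5 -120.2  158.4] yaw 0.099 w 22.5 F [-1.1  0.2 14.3] tilt [-0.0075 -0.0173]
shift [-0.4 -1.2  1.4] turn -0.001
```

Call:
{"name": "drive_tool", "arguments": {
  "steps": [
    [0,0,1,0,-1],
    [0,0,-10,0,-1],
    [0,0,-35,0,-1],
    [0,0,-60,0,-1],
    [0,0,-75,0,-1]
  ]
}}

```text
clock: 46.9
position: [0.5984, -0.1186, 0.2351]
ee_rot: [0.008, 0.999, 0.05, -0.004]
contact_force: [0.1, 0.0, -3.5]
width: 0.0221
```

```bash
python3 -c "
from rig import manip
manip.get_image('top');manip.get_image('top')"; python3 go.py 585.5 -41.5 230 0.1;python3 - <<'E'
from h import *
s=manip.get_image('scene')
cv2.imwrite('pics/a8.png',cv2.resize(s[150:270,150:310],None,fx=4,fy=4,interpolation=2))
E
```

```text
t 47.0 pos [ 599.2 -118.9  235.8] yaw 0.1 w 22.1 F [ 0.7  0.  -3.6] tilt [-0.0033 -0.0181]
shift [ -5.9 -78.5   4.4] turn -0.0
```

View pics/a8.png

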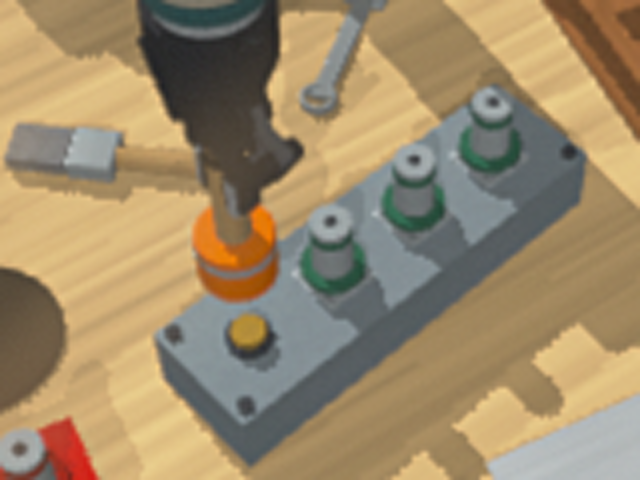

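Call:
{"name": "drive_tool", "arguments": {
  "steps": [
    [-2,-30,0,0,-1],
    [-4,-60,0,0,-1],
    [-6,-78,2,0,-1],
    [-6,-78,4,0,-1],
    [-6,-78,4,0,-1]
  ]
}}

```text
clock: 47.55
position: [0.584, -0.0417, 0.2275]
ee_rot: [0.009, 0.999, 0.05, -0.005]
contact_force: [0.8, -0.0, -3.4]
width: 0.0224
```

```bash
python3 go.py 585.5 -41.5 200 0.1
```

```text
t 47.55 pos [584.  -41.7 227.5] yaw 0.101 w 22.4 F [ 0.8 -0.  -3.4] tilt [-0.0084 -0.0181]
shift [ 1.8 -0.6 27.5] turn 0.001
```

Call:
{"name": "drive_tool", "arguments": {
  "steps": [
    [1,0,8,0,-1],
    [2,0,14,0,-1],
    [2,0,18,0,-1],
    [2,0,22,0,-1],
    [2,0,25,0,-1]
  ]
}}

```text
clock: 48.05
position: [0.5865, -0.0425, 0.2038]
ee_rot: [0.009, 0.999, 0.05, -0.003]
contact_force: [-0.8, 0.2, 8.0]
width: 0.0221
```

```bash
python3 go.py 585.5 -41.5 200 0.1
```

```text
t 48.05 pos [586.5 -42.5 203.8] yaw 0.1 w 22.1 F [-0.8  0.2  8. ] tilt [-0.006  -0.0188]
shift [-0.8 -1.2  3.8] turn 0.0
```

Call:
{"name": "drive_tool", "arguments": {
  "steps": [
    [0,0,2,0,-1],
    [0,0,4,0,-1],
    [0,0,6,0,-1],
    [0,0,8,0,-1],
    [0,0,8,0,-1]
  ]
}}

```text
clock: 48.55
position: [0.5868, -0.0431, 0.2006]
ee_rot: [0.01, 0.999, 0.05, -0.001]
contact_force: [-5.7, -0.1, 19.9]
width: 0.0221
```

```bash
python3 go.py 585.5 -41.5 200 0.1
```

```text
t 48.55 pos [586.8 -43.1 200.6] yaw 0.1 w 22.1 F [-5.7 -0.1 19.9] tilt [-0.002 -0.02 ]
shift [-1.1 -1.7  0.5] turn 0.0
```

Call:
{"name": "drive_tool", "arguments": {
  "steps": [
    [0,0,5,0,-1],
    [0,0,8,0,-1],
    [0,0,11,0,-1],
    [0,0,11,0,-1]
  ]
}}

```text
clock: 48.95
position: [0.587, -0.0437, 0.2003]
ee_rot: [0.011, 0.999, 0.05, 0.002]
contact_force: [-12.4, 2.5, 45.6]
width: 0.0225
```

```bash
python3 go.py 585.5 -41.5 200 0.1
python3 - <<'E'
from h import *
s=manip.get_image('scene')
cv2.imwrite('pics/a9.png',cv2.resize(s[150:270,150:310],None,fx=4,fy=4,interpolation=2))
E
```

```text
t 48.95 pos [587.  -43.7 200.3] yaw 0.1 w 22.5 F [-12.4   2.5  45.6] tilt [ 0.0057 -0.0222]
shift [-1.3 -2.3  0.3] turn -0.0
```

View pics/a9.png

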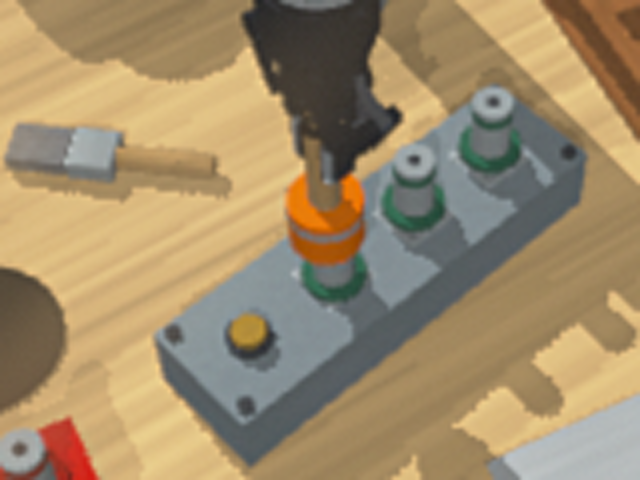

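Call:
{"name": "drive_tool", "arguments": {
  "steps": [
    [0,0,-5,0,-1],
    [0,0,-20,0,-1],
    [0,0,-32,0,-1],
    [0,0,-35,0,-1],
    [0,0,-35,0,-1]
  ]
}}

```text
clock: 49.5
position: [0.5869, -0.043, 0.235]
ee_rot: [0.011, 0.999, 0.05, 0.002]
contact_force: [0.3, -0.1, -3.2]
width: 0.0222
```

```bash
python3 -c "
from rig import manip
manip.get_image('top');manip.get_image('top')"; python3 go.py 573.4 37.5 230 0.1
```

```text
t 49.6 pos [586.3 -42.8 234.1] yaw 0.1 w 22.4 F [ 0.3  0.1 -3.4] tilt [ 0.0036 -0.0219]
shift [ -4.8 -81.3   2.3] turn -0.0
```

Call:
{"name": "drive_tool", "arguments": {
  "steps": [
    [-2,-30,0,0,-1],
    [-4,-60,0,0,-1],
    [-5,-81,2,0,-1],
    [-5,-81,2,0,-1],
    [-5,-81,2,0,-1]
  ]
}}

```text
clock: 50.1
position: [0.5729, 0.0373, 0.2293]
ee_rot: [0.011, 0.999, 0.051, 0.0]
contact_force: [0.1, -0.9, -3.7]
width: 0.0226
```

```bash
python3 go.py 573.4 37.5 200 0.1
```

```text
t 50.1 pos [572.9  37.3 229.3] yaw 0.101 w 22.6 F [ 0.1 -0.9 -3.7] tilt [ 0.0019 -0.0226]
shift [ 0.5 -0.8 29.3] turn 0.001
```

Call:
{"name": "drive_tool", "arguments": {
  "steps": [
    [0,0,8,0,-1],
    [0,0,15,0,-1],
    [0,0,21,0,-1],
    [0,0,26,0,-1],
    [0,0,30,0,-1]
  ]
}}

```text
clock: 50.6
position: [0.5734, 0.036, 0.2009]
ee_rot: [0.012, 0.999, 0.05, 0.001]
contact_force: [-2.4, 0.2, 11.2]
width: 0.0221
```

Call:
{"name": "drive_tool", "arguments": {
  "steps": [
    [0,0,3,0,-1],
    [0,0,6,0,-1],
    [0,0,9,0,-1],
    [0,0,11,0,-1],
    [0,0,11,0,-1]
  ]
}}

```text
clock: 51.1
position: [0.5739, 0.0353, 0.2003]
ee_rot: [0.012, 0.999, 0.05, 0.005]
contact_force: [-12.4, 0.0, 46.2]
width: 0.0226
```

```bash
python3 go.py 573.4 37.5 200 0.1
```

```text
t 51.1 pos [573.9  35.3 200.3] yaw 0.1 w 22.6 F [-12.4   0.   46.2] tilt [ 0.0116 -0.0242]
shift [-0.3 -2.3  0.2] turn 0.0
```

Home at the same height. Third.

Call:
{"name": "drive_tool", "arguments": {
  "steps": [
    [0,0,-5,0,-1],
    [0,0,-20,0,-1],
    [0,0,-32,0,-1],
    [0,0,-35,0,-1],
    [0,0,-35,0,-1]
  ]
}}

```text
clock: 51.6
position: [0.5736, 0.036, 0.235]
ee_rot: [0.012, 0.999, 0.05, 0.005]
contact_force: [-0.5, -0.1, -3.2]
width: 0.022
```

```bash
python3 -c "
from rig import manip
manip.get_image('top');manip.get_image('top')"; python3 go.py 561.3 116.6 230 0.1
```

```text
t 51.7 pos [573.   36.1 234.1] yaw 0.1 w 22.1 F [-0.2 -0.5 -3.1] tilt [ 0.0095 -0.0241]
shift [ -3.7 -81.3   2. ] turn 0.0
```

Call:
{"name": "drive_tool", "arguments": {
  "steps": [
    [-2,-30,0,0,-1],
    [-3,-60,0,0,-1],
    [-4,-81,2,0,-1],
    [-4,-81,2,0,-1],
    [-4,-81,2,0,-1]
  ]
}}

```text
clock: 52.2
position: [0.5606, 0.1163, 0.229]
ee_rot: [0.013, 0.999, 0.051, 0.003]
contact_force: [0.2, 0.1, -3.7]
width: 0.0225
```

```bash
python3 go.py 561.3 116.6 200 0.1
```

```text
t 52.2 pos [560.6 116.3 229. ] yaw 0.101 w 22.5 F [ 0.2  0.1 -3.7] tilt [ 0.0077 -0.0251]
shift [ 0.6 -1.  29. ] turn 0.001
```

Call:
{"name": "drive_tool", "arguments": {
  "steps": [
    [0,0,8,0,-1],
    [0,0,15,0,-1],
    [0,0,21,0,-1],
    [0,0,26,0,-1],
    [0,0,30,0,-1]
  ]
}}

```text
clock: 52.7
position: [0.5611, 0.1151, 0.2006]
ee_rot: [0.013, 0.999, 0.05, 0.004]
contact_force: [-3.7, -1.0, 20.4]
width: 0.0224
```

Call:
{"name": "drive_tool", "arguments": {
  "steps": [
    [0,0,3,0,-1],
    [0,0,6,0,-1],
    [0,0,9,0,-1],
    [0,0,11,0,-1],
    [0,0,11,0,-1]
  ]
}}

```text
clock: 53.2
position: [0.5617, 0.1143, 0.2003]
ee_rot: [0.013, 0.999, 0.05, 0.008]
contact_force: [-12.6, -1.4, 47.0]
width: 0.0225
```

```bash
python3 go.py 561.3 116.6 200 0.1
```

```text
t 53.2 pos [561.7 114.3 200.3] yaw 0.1 w 22.5 F [-12.6  -1.4  47. ] tilt [ 0.0173 -0.0251]
shift [-0.1 -2.3  0.2] turn 0.0
```

Call:
{"name": "drive_tool", "arguments": {
  "steps": [
    [0,0,-5,0,-1],
    [0,0,-20,0,-1],
    [0,0,-35,0,-1],
    [0,0,-45,0,-1],
    [0,0,-45,0,-1]
  ]
}}

```text
clock: 53.7
position: [0.5618, 0.1154, 0.2463]
ee_rot: [0.013, 0.999, 0.05, 0.009]
contact_force: [1.4, 0.2, -4.1]
width: 0.0226
```

```bash
python3 -c "
from rig import manip
manip.get_image('top');manip.get_image('top')"; python3 go.py 446.5 -273 235 -0.1
```

```text
t 53.8 pos [560.6 115.3 244.5] yaw 0.1 w 22.5 F [-0.1 -0.4 -4.2] tilt [ 0.0161 -0.0253]
shift [-152.4  374.6   17.4] turn 0.2
```

Call:
{"name": "drive_tool", "arguments": {
  "steps": [
    [-15,37,0,0,-1],
    [-32,80,0,0.05,-1],
    [-50,124,0,0.1,-1],
    [-68,168,0,0.15,-1],
    [-86,212,0,0.2,-1]
  ]
}}

```text
clock: 54.3
position: [0.4949, -0.1055, 0.2478]
ee_rot: [0.012, 0.999, -0.051, 0.008]
contact_force: [0.3, 0.1, -2.9]
width: 0.0221
```

```bash
python3 go.py 446.5 -273 235 -0.1
```

```text
t 54.3 pos [ 494.9 -105.5  247.8] yaw -0.101 w 22.1 F [ 0.3  0.1 -2.9] tilt [ 0.0143 -0.0247]
shift [-31.4 171.2  16.2] turn -0.001
```

Call:
{"name": "drive_tool", "arguments": {
  "steps": [
    [-8,45,0,0,-1],
    [-16,90,0,0,-1],
    [-24,135,0,0,-1],
    [-31,171,10,0,-1],
    [-31,171,60,0,-1]
  ]
}}

```text
clock: 54.8
position: [0.4499, -0.2821, 0.1949]
ee_rot: [0.018, 0.998, -0.053, 0.013]
contact_force: [2.4, -0.4, -4.2]
width: 0.0226
```

```bash
for i in 1 2; do python3 -c "
from rig import manip
manip.get_image('top')"; python3 go.py 446.5 -273 90 -0.1;done
```

```text
t 54.85 pos [ 443.1 -273.9  182.5] yaw -0.106 w 22.2 F [ -3.2   5.1 -11.6] tilt [ 0.0051 -0.0183]
shift [ 2.6 -2.9 92.5] turn -0.006
t 54.9 pos [ 441.8 -271.3  183.9] yaw -0.105 w 22.2 F [-1.9  1.  -4.6] tilt [ 0.0007 -0.0137]
shift [ 4.6 -0.  93.9] turn -0.005
```

Call:
{"name": "drive_tool", "arguments": {
  "steps": [
    [2,0,20,0,-1],
    [4,0,45,0,-1],
    [4,0,65,0,-1],
    [4,0,80,0,-1],
    [4,0,86,0,-1]
  ]
}}

```text
clock: 55.4
position: [0.4456, -0.2719, 0.097]
ee_rot: [0.006, 0.999, -0.052, -0.0]
contact_force: [-0.0, 0.8, -2.8]
width: 0.0225
```

```bash
python3 -c "
from rig import manip
manip.get_image('top');manip.get_image('top')"; python3 go.py 446.5 -273 87 -0.1
python3 - <<'E'
from h import *
s=manip.get_image('scene')
cv2.imwrite('pics/a10.png',cv2.resize(s[170:320,90:250],None,fx=4,fy=4,interpolation=2))
E
```

```text
t 55.5 pos [ 446.  -272.4   97.7] yaw -0.104 w 22.5 F [ 0.4  0.6 -4.3] tilt [-0.0002 -0.0129]
shift [ 0.6  0.4 10.7] turn -0.004
```

View pics/a10.png

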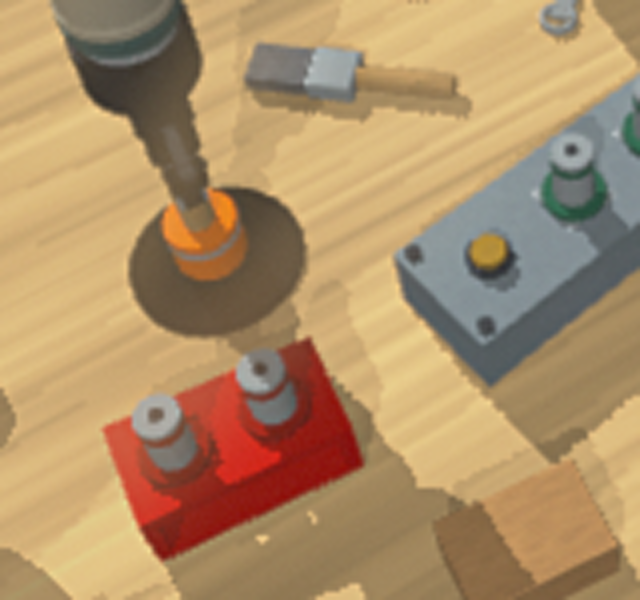

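Call:
{"name": "drive_tool", "arguments": {
  "steps": [
    [0,0,4,0,-1],
    [0,0,7,0,-1],
    [0,0,9,0,-1],
    [0,0,11,0,-1],
    [0,0,11,0,-1]
  ]
}}

```text
clock: 56.05
position: [0.4462, -0.2729, 0.0872]
ee_rot: [0.007, 0.999, -0.052, 0.001]
contact_force: [0.2, 0.2, -3.5]
width: 0.0222
```

```bash
python3 go.py 446.5 -273 87 -0.1
```

```text
t 56.05 pos [ 446.2 -272.9   87.2] yaw -0.104 w 22.2 F [ 0.2  0.2 -3.5] tilt [ 0.0007 -0.0137]
shift [0.3 0.1 0.2] turn -0.004
```

Call:
{"name": "drive_tool", "arguments": {
  "steps": [
    [0,0,1,0,-1],
    [0,0,2,0,-1],
    [0,0,2,0,-1]
  ]
}}

```text
clock: 56.35
position: [0.4464, -0.2731, 0.0865]
ee_rot: [0.007, 0.999, -0.052, 0.001]
contact_force: [-1.8, 0.9, 5.3]
width: 0.022
```

Touching the pad. Release gently and go up.

Call:
{"name": "drive_tool", "arguments": {
  "steps": [
    [0,0,0,0,-0.3],
    [0,0,0,0,0],
    [0,0,0,0,0.4],
    [0,0,0,0,0.8],
    [0,0,0,0,1]
  ]
}}

```text
clock: 56.85
position: [0.4464, -0.2731, 0.0864]
ee_rot: [0.007, 0.999, -0.052, 0.001]
contact_force: [-0.2, 0.3, 0.1]
width: 0.0835
```

Call:
{"name": "drive_tool", "arguments": {
  "steps": [
    [0,0,0,0,1],
    [0,0,-15,0,1],
    [0,0,-40,0,1],
    [0,0,-75,0,1],
    [0,0,-100,0,1]
  ]
}}

```text
clock: 57.35
position: [0.4467, -0.272, 0.1882]
ee_rot: [0.008, 0.999, -0.052, 0.002]
contact_force: [0.7, 0.2, -0.2]
width: 0.0852
```

Call:
{"name": "drive_tool", "arguments": {
  "steps": [
    [-30,0,-10,0,1],
    [-75,0,-20,0,1],
    [-120,0,-30,0,1],
    [-140,0,-30,0,1],
    [-140,0,-30,0,1]
  ]
}}

```text
clock: 57.85
position: [0.3051, -0.2561, 0.218]
ee_rot: [0.008, 0.999, -0.053, 0.001]
contact_force: [0.7, 0.5, -0.3]
width: 0.0852
```

```bash
python3 go.py; python3 mal.py
python3 - <<'E'
from sil import *
s=manip.get_image('scene');t=manip.get_image('top')
cv2.imwrite('pics/a11.png',cv2.resize(s[110:310,90:350],None,fx=3,fy=3,interpolation=2))
def go(k,zc,p0,name):
    for z in zc:
        ms=[]
        for c in C:
            mod=lambda p:post(p[0],p[1],z)
            pr=ren(c,mod(p0)); best=None
            for d in manip.masks_of(c,name):
                m=d['pixels'].astype(np.float32); iou=np.minimum(pr,m).sum()/np.maximum(pr,m).sum()
                if best is None or iou>best[0]: best=(iou,d['pixels'])
            if best and best[0]>.3: ms.append((c,best[1]))
        if ms:
            x,f=fit(mod,p0,ms); print(k,z,[c for c,_ in ms],np.round(x*1000,1),round(f,3))
go('s1',[.062,.067,.072],[.5855,-.0415],'post1')
go('s2',[.062,.067,.072],[.5734,.0375],'post1')
go('s3',[.062,.067,.072],[.5613,.1166],'post1')
go('r1',[.06],[.6065,-.3634],'worn_a');go('r2',[.06],[.6139,-.2958],'worn_a')
E
```

```text
t 57.85 pos [ 305.1 -256.1  218. ] yaw -0.106 w 85.2 F [ 0.7  0.5 -0.3] tilt [ 0.0021 -0.0156]
scene 0.87 [136. 227.] 510
scene 0.22 [242. 222.] 3771
top 0.67 [353. 229.] 257
top 0.35 [183. 211.] 1676
top 0.28 [310. 187.] 49
['scene', 'top'] [ 446.7 -274.6] 0.068
['scene'] [ 447.7 -274.1] 0.058
['top'] [ 446.4 -275.5] 0.057
s1 0.062 ['scene', 'top'] [585.9 -42.4] 0.19
s1 0.067 ['scene', 'top'] [585.9 -42.5] 0.195
s1 0.072 ['scene', 'top'] [585.7 -42.8] 0.228
s2 0.062 ['scene', 'top'] [573.5  38.4] 0.107
s2 0.067 ['scene', 'top'] [574.2  37. ] 0.147
s2 0.072 ['scene', 'top'] [573.5  37.2] 0.201
s3 0.062 ['scene', 'top'] [561.2 117.6] 0.112
s3 0.067 ['scene', 'top'] [561.8 116.3] 0.154
s3 0.072 ['scene', 'top'] [561.5 115.9] 0.214
r2 0.06 ['scene', 'top'] [ 616.1 -296.4] 0.097
```

View pics/a11.png

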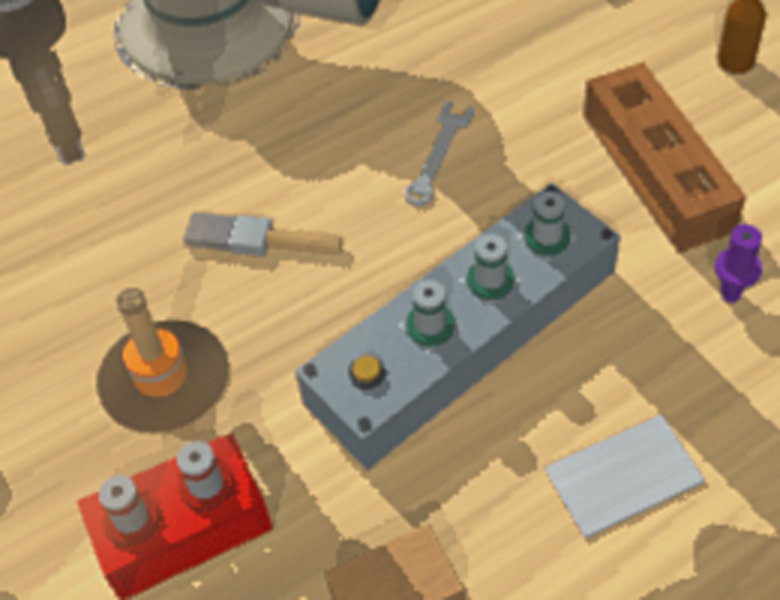

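```bash
python3 -c "
from rig import manip
print(manip.get_state()['clock'],manip.sign_off())"
```

```text
the job is handed in; nothing more can be done
59.25 None
```

The job is handed in at about 59 s of the 208 s allowed; `sign_off` reports no verdict.

- **Worn posts:** both went from sockets 1 and 3 into the return stand. The final picture shows both hanging by their collars. The network found only one of them in that last check. It lay within about 3 mm of its hole, and I judged the other by eye.
- **Lock pin:** the mallet pressed it down until it met a hard stop at 18 N. The tool height there matched full travel, and the picture shows it down.
- **Green posts:** all three stood in the sockets first, then the mallet drove each home. All three stopped at the same height under about 50 N. The silhouette fits match collar-on-fixture best and put the posts within 1–2 mm of the socket axes. The fit for socket 1 was the weakest and barely separated fully home from 5 mm up, so there I relied on the hard stop.
- **Mallet:** it was knocked about 33 mm aside during my first grasp, so the gripper closed on nothing. I measured it again and picked it up. It now stands upright on the pad, about 2 mm from the centre by the final fit.

The tool drifted up to about 0.03 rad from vertical during the run, though this had no visible effect on any placement. The bystanders were not touched, and the arm ended clear of everything with the gripper open.

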